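# Wedge a rocking balance slab tight

### The arm

A 6-joint arm with a two-finger parallel gripper is mounted at the origin on the work surface. World frame = base frame: x ahead of the robot, y to its left, z up, the work surface at z = 0. Lengths are in mm, angles in rad, forces in N, time in s.
With the tool pointing down it reaches from about 350 to 875 mm from the base axis. Payload 4.2 kg.
Tool frame: the origin (TCP) lies midway between the tips of the shut fingers; the grasp point (between the pads) lies behind it (arm.tcp_to_grasp is the z of the grasp point in the tool frame, in mm); z points along the fingers, y is the direction in which the jaws open and shut (so a half turn about z gives the same grasp; the last joint's range is limited). The gripper opens to 85 mm and grips with 20 to 120 N. Pads are 22 mm wide; open, the fingers measure 114 mm over their backs; the gripper's body (76 mm by 85 mm) begins 54 mm behind the grasp point. The pads swing forward as they close: fully open they stand 13 mm farther back than shut.
Start: joints at [-0.964, 0.385, 0.008, 0, -1.194, -0.259], TCP at [213.033, -587.551, 231.312] pointing down, gripper open.
Joint ranges: [-3.14, 3.14], [-1.21, 2.06], [-1.07, 1.41], [-3.16, 2.05], [-2.99, -0.16], [-3.1, 3.1]. Speed limits (rad/s): [2.79, 2.79, 3.14, 3.14, 3.14, 3.14].

### API

Orientations are given as a unit quaternion [x, y, z, w].
In Python, from bench import arm, optics, job_done gives the robot as it stands.
- The arm moves only by the tool carry_out, never from a script. Its argument "increments" is a list that holds one entry, the list of rows, each a list of 7 numbers: the shift along the world's x, y, z in m, then the turn, a rotation vector about the world's x, y, z in degrees, then the closure, from -1 (fully open) to 1 (shut). In form: [[[x, y, z, ax, ay, az, fingers], ...]]. A call has 1 to 5 rows; each row shifts and turns the commanded pose from where the row before left it; what a row does not reach is not made up. A row lasts 1/10 s, in which the tool goes at most 50 mm and 8.59 degrees, less where a joint would pass 70% of its speed; a pose out of reach is approached as far as the arm can. A call is refused whole if a number of a shift passes 0.05 or a number of a turn 8.59, either way. A call with a gripper value outside its range is refused whole. The fingers move at their own pace and stop on an object; the grip force is fixed at half the most. Time passes only in rows, so rows that do not move let the fingers close. It gives the time, the measured TCP pose, the force and the opening at its end, in the units of the state.
- arm.read_state(): the state, without advancing time (a new reading comes with each control period).
- optics.get_image(name): name is "scene" or "top" or "wrist"; returns a dict with "color" (420x560x3 uint8, red, green, blue), "fx", "fy", "cx", "cy" (pixels), "rvec" (rotation vector, rad) and "tvec" (3), from world to camera coordinates, as OpenCV has them. Camera axes: x right, y down, z forward; pixel columns grow to the right and rows downward; lengths in mm; the calibration is good to about 2 mm. A picture is of the moment at which its call begins. There is no depth.
- job_done(): hands the job in, once; it reports no verdict.
The state is a dict: "clock": time; "joints": joint angles; "joint_vel": joint speeds; "joint_efforts": joint torques, N m; "position": TCP position; "ee_rot": TCP orientation; "contact_force": force on the tool from outside, world axes, zero at the start; "wrist_torque": the same for the moment, N m; "gripper_width": finger opening in mm.
Only numpy, scipy, OpenCV 4.12 (cv2) and the standard library are available. Lean on these libraries where they do the work, as an engineer would, in place of code of your own. Each camera call takes 0.05 s, during which the arm holds its last target.

### The job

The marble balance slab rocks because its far right-hand corner stands clear of the bench. Set the wooden wedge from the tool caddy lying loosely with its thin end under the right-hand edge beside the raised pad, let go of it, then drive it straight in with light taps of the mallet until a further tap no longer moves it and it sits tight, but not so far that it jacks up the slab. The balance is delicate: do not pound, and do not strike the slab; leave the other things where they stand and lay the mallet back on the open bench.

Things in the scene. Friction and masses are not known exactly. Their poses are not given: they have to be found in the camera images.
- slab: Marble slab 350 x 400 x 40 mm on grey rubber pads, a balance on it. Origin: on the bench under its right-hand edge, where the wedge belongs, 100 mm from the far right corner. x along that edge, away from the robot; y under the slab; z up. Gap under the edge here: 15 to 20 mm, not known beforehand. Slab top about 58 mm up; balance from y = 110 mm on, top at 130 mm. Raised pad: x 50 to 90, y 20 to 60 mm.
- pan (a point): Centre of the top of the steel weighing pan, 124 mm across, of the balance on the slab. The slab stands on soft pads: a wedge leaned on or driven on after it is tight (upward push over about 25 N) jacks the slab up and shifts the balance; hard taps on the tight wedge do so by about 1 mm of wedge travel each, light ones hardly at all.
- wedge: Planed hardwood wedge, 130 long, 32 wide, 4 mm thick at the thin end and 28 at the butt, about 55 g. Origin: middle of its flat face; x along it to the thin end, y across the width, z from the flat face towards the sloping one. Starts upright in the caddy, thin end up, 134 mm high, flat face to caddy +y; held so, the fingers are on the end that must go under the slab, so it has to be laid down and taken again.
- wedge_tip (a point): Middle of the thin end's edge, on the flat face of the wedge (axes as the wedge).
- wedge_butt (a point): Centre of the blunt end of the wedge (32 wide, 28 mm high), 14 mm above the flat face: where the mallet strikes (axes as the wedge).
- mallet: Soft-faced mallet lying on the bench, about 280 g. Head: round, 36 mm across, 78 mm long along y, with a striking face at each end. Wooden handle along -x, its axis 18 mm above the bench, 23 mm thick up to 85 mm from the head's axis, then 31 mm, ending at 195 mm. Balance point about 43 mm from the head's axis. Origin: on the bench under the head's middle; z up. Light taps at about 0.05 m/s, stopped at the first firm resistance, suffice; 0.15 is hard.
- mallet_head (a point): Middle of the mallet's head, 18 mm above the bench as it lies; the striking faces are 39 mm from it along +y and -y (axes as the mallet).
- caddy: Grey plastic tool caddy fixed to the bench, 56 (x) x 150 (y) x 58 mm high, open on top, three compartments along y. Origin: middle of its underside. The wedge stands in the compartment at +y (48 x 45 mm inside, floor 4 mm up); pens up to 116 mm high and tweezers stand in the other two.
- sample_cup: Clear plastic sample cup, 64 mm across, 70 mm high, a bystander. Origin: middle of its underside.
- tube_rack: White rack with nine small tubes, 30 (x) x 170 (y) x 87 mm high, a bystander. Origin: middle of its underside.
Not all that is in view belongs to the job. There is more than one size of the wedge; the job needs the smallest. There is more than one size of the mallet; the one meant has the size given above.

How it is judged (in metres and radians):
On the way, in this order (a step that is already met when the one before it is completed fails the run):
1. the wedge lies by itself, let go and still loose, its thin end at least 10 mm under the right-hand edge of the slab at its place (x of wedge in the frame of slab between -0.025 and 0.025 m and angle between the x axis of wedge and the y axis of slab, either way round below 0.2 rad and angle between the z axis of wedge and the z axis of slab, either way round below 0.25 rad and y of wedge_tip in the frame of slab above 0.01 m and height (world z) of wedge_tip below 0.012 m and contact force between the fingers and wedge below 0.1 N and contact force between wedge and slab below 6 N), for 0.2 s.
2. the mallet strikes the wedge (contact force between mallet and wedge above 0.5 N).
3. the mallet is drawn back off the wedge between taps (contact force between mallet and wedge below 0.05 N), for 0.05 s.
4. a further tap of the mallet finds the wedge tight between slab and bench (x of wedge in the frame of slab between -0.025 and 0.025 m and angle between the x axis of wedge and the y axis of slab, either way round below 0.2 rad and angle between the z axis of wedge and the z axis of slab, either way round below 0.25 rad and contact force between mallet and wedge above 1 N and contact force between wedge and slab above 6 N).
At the end, for the whole second after the job is handed in: The wedge sits tight (pressed by the slab with more than 6 N), thin end more than 45 mm under the slab, within 25 mm of its place along the edge and within 0.2 rad of square to it; the mallet lies at rest on the open bench, touching neither wedge, slab nor caddy (x of wedge in the frame of slab between -0.025 and 0.025 m and angle between the x axis of wedge and the y axis of slab, either way round below 0.2 rad and angle between the z axis of wedge and the z axis of slab, either way round below 0.25 rad and y of wedge_tip in the frame of slab above 0.045 m and contact force between wedge and slab above 6 N and linear speed of each of wedge, mallet below 0.01 m/s and contact force between mallet and wedge below 0.05 N and contact force between mallet and slab below 0.05 N and contact force between mallet and caddy below 0.05 N and height (world z) of mallet_head below 0.022 m and angle between mallet's own x axis and vertical between 1.4 and 1.75 rad).
It fails at once if the mallet hits the wedge with more than 100 N (contact force between mallet and wedge above 100 N).
It fails at once if the mallet, the fingers or the arm strike the slab or the balance (more than 8 N) (contact force between any of mallet, the fingers, the arm and slab above 8 N).
It fails at once if the balance's pan is shifted by more than 1 mm (the wedge overdriven, jacking up the slab) (distance of pan from where it was at the start of the episode above 0.001 m).
It fails at once if the wedge is forced tight by the fingers instead of the mallet (contact force between the fingers and wedge above 1 N and contact force between wedge and slab above 10 N).
It fails at once if a bystander is shifted by more than 30 mm (distance of any of sample_cup, tube_rack from where it was at the start of the episode above 0.03 m).
It also fails if it takes over 72 s, if anything falls off the work surface, if the arm or the gripper's body presses on something with over 40 N, if the wrist force passes 120 N, or if a joint passes its speed limit or range.

## Working session

There is one attempt and no reset: what is moved stays moved. The work goes in short steps, Python scripts to look and compute and a tool call to move; the robot and the scene stay as the last step left them, time stands still between calls to the robot, and variables do not carry over. Pictures are saved under pics/ and viewed, and the job is handed in when it is done.

Besides the shell and the picture viewer there is one more tool, called after "Call:" by a JSON object that holds its "fn" and its "kwargs". carry_out: Moves the arm, as the interface text tells. Its arguments: {"type":"object","properties":{"increments":{"type":"array","items":{"type":"array","items":{"type":"array","items":{"type":"number"}}}}},"required":["increments"]}

```bash
ls; mkdir -p pics; cat > h.py <<'E'
import numpy as np, cv2
from bench import arm, optics
def snap(n,f):
    im=optics.get_image(n); cv2.imwrite('pics/'+f,cv2.cvtColor(im['color'],cv2.COLOR_RGB2BGR)); np.save('pics/'+f+'.npy',im,allow_pickle=True); return im
def load(f): return np.load('pics/'+f+'.npy',allow_pickle=True).item()
def K(im): return np.array([[im['fx'],0,im['cx']],[0,im['fy'],im['cy']],[0,0,1.]])
def ray(im,u,v):
    R=cv2.Rodrigues(np.array(im['rvec'],float))[0]; t=np.array(im['tvec'],float).ravel()
    d=R.T@np.array([(u-im['cx'])/im['fx'],(v-im['cy'])/im['fy'],1]); return -R.T@t,d
def pt(im,u,v,z):
    c,d=ray(im,u,v); return c+d*(z-c[2])/d[2]
def proj(im,P):
    return cv2.projectPoints(np.array(P,float).reshape(-1,1,3),np.array(im['rvec'],float),np.array(im['tvec'],float),K(im),None)[0].reshape(-1,2)
E
python3 - <<'E'
from h import *
for n in['scene','top','wrist']:
    im=snap(n,n+'0.png'); print(n,ray(im,280,210),im['fx'])
s=arm.read_state(); print(s, arm.tcp_to_grasp)
E
```

```text
pics
scene (array([1405.30417629, -214.14712246,  759.67979324]), array([-0.78185713,  0.24255551, -0.5747432 ])) 454.19441979634945
top (array([ 363.48647391,   51.78918384, 1617.41285022]), array([ 0.08419217,  0.00884463, -0.99654421])) 524.7819724426372
wrist (array([ 132.89566059, -615.83637471,  373.22943777]), array([ 0.30277196,  0.11631815, -0.94595355])) 317.247380405537
{'clock': 0.15, 'joints': array([-9.64379125e-01,  3.85369889e-01,  6.93853209e-03, -3.27249464e-04,
       -1.19405201e+00, -2.58590055e-01]), 'joint_vel': array([-7.22599395e-04, -2.07515775e-03,  4.45293851e-03, -4.31300235e-05,
       -1.03780614e-03, -1.86748828e-03]), 'joint_efforts': array([ 1.54965060e-04, -3.92679977e+01,  1.88581789e+01,  4.18865114e+00,
       -3.41645478e-03, -5.72820511e-06]), 'position': array([ 212.8788116 , -587.1467963 ,  230.48216111]), 'ee_rot': array([-1.72978723e-01,  9.84925188e-01,  8.29598463e-04, -2.15463841e-04]), 'contact_force': array([-0.43297433,  0.75313851,  0.02471601]), 'wrist_torque': array([ 0.03508581, -0.03679395,  0.02811791]), 'gripper_width': 85.50797487143826} -18.700000000000003
```

View pics/scene0.png

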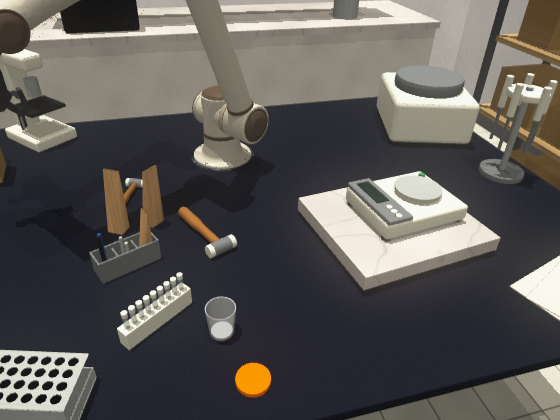

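View pics/top0.png

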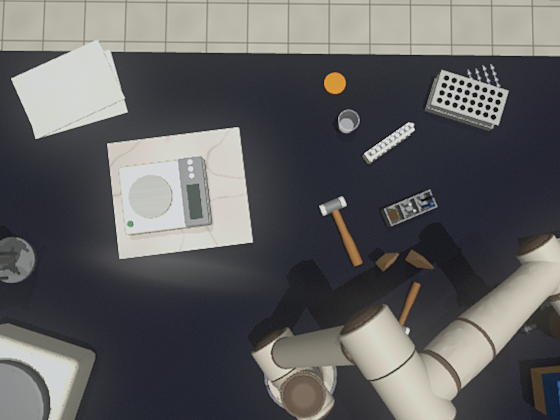

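View pics/wrist0.png

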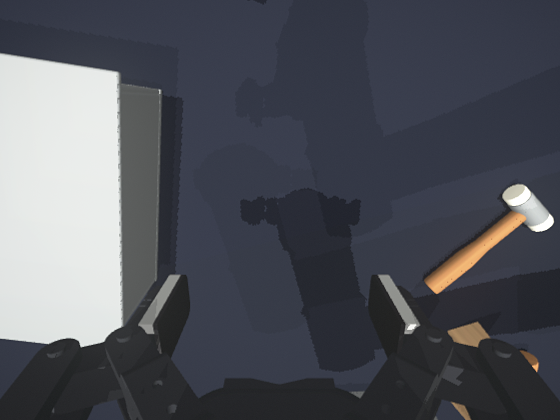

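```bash
python3 - <<'E'
from h import *
a=cv2.imread('pics/top0.png'); c=a[100:350,300:460]; cv2.imwrite('pics/c1.png',cv2.resize(c,None,fx=2.4*1.0,fy=2.4,interpolation=cv2.INTER_CUBIC))
c=a[120:270,95:265]; cv2.imwrite('pics/c2.png',cv2.resize(c,None,fx=4,fy=4,interpolation=cv2.INTER_CUBIC))
a=cv2.imread('pics/scene0.png'); c=a[155:355,80:280]; cv2.imwrite('pics/c3.png',cv2.resize(c,None,fx=3,fy=3,interpolation=cv2.INTER_CUBIC))
E
```

```text
(no output)
```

View pics/c1.png

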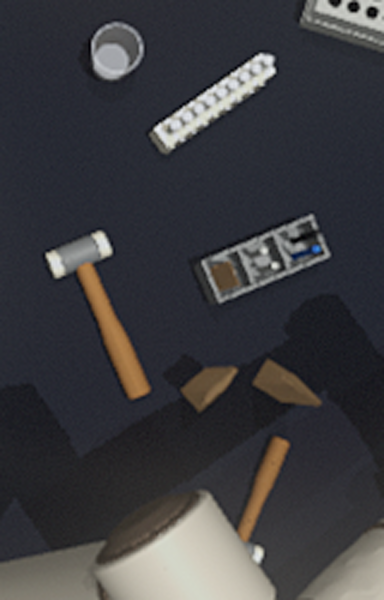

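View pics/c2.png

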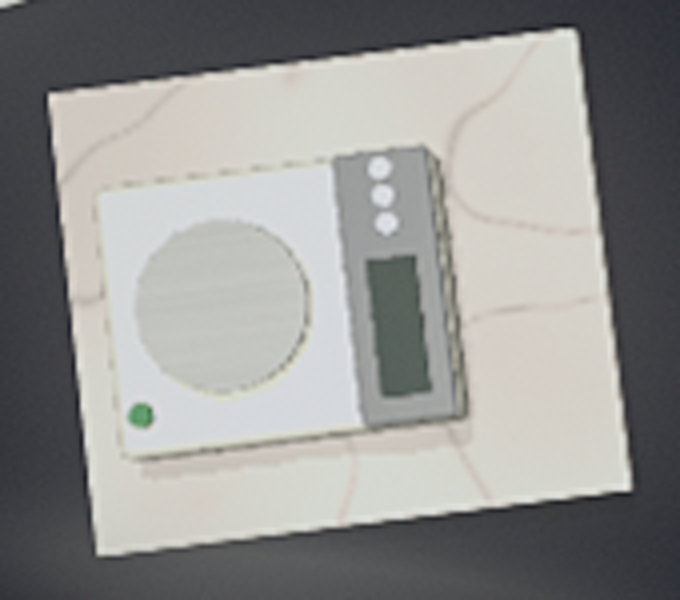

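View pics/c3.png

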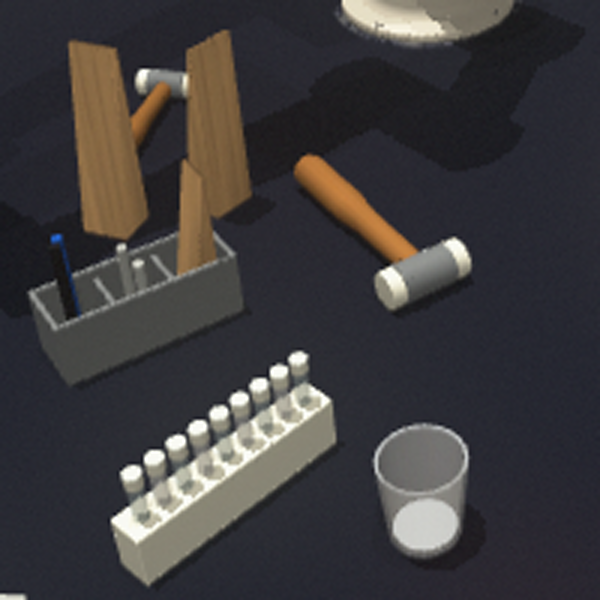

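```bash
python3 - <<'E'
from h import *
np.set_printoptions(precision=1,suppress=True)
t=load('top0.png');s=load('scene0.png')
T=lambda x,y,z:pt(t,300+(x-.7)/2.4,100+(y-.7)/2.4,z)
S=lambda x,y,z:pt(s,80+(x-1)/3,155+(y-1)/3,z)
# slab corners via contour
g=t['color'][110:270,95:265]; m=(g.min(2)>120).astype(np.uint8)
c=max(cv2.findContours(m,0,2)[0],key=cv2.contourArea); q=cv2.approxPolyDP(c,8,True).reshape(-1,2)+[95,110]
print('slab top corners');
for p in q: print(p,pt(t,*p,58))
print('mallet head ends',T(50,263,18),T(109,242,18),'hend',T(138,393,15),'neck',T(88,268,18))
print('scene head ends top z18', S(389,289,18),S(455,257,18),S(310,170,18))
print('decoy head', S(141,82,18),S(186,83,18), 'hend',T(281,441,15))
print('caddy top corners',[T(*p,58) for p in[(199,263),(312,214),(329,256),(216,303)]])
print('caddy bottom scene',[S(*p,0) for p in[(71,384),(242,310)]],[S(*p,58) for p in[(31,291),(50,330),(240,255),(222,222)]])
print('wedge tip scene z134',S(191,162,134),S(202,172,134))
print('big wedges',[T(*p,150) for p in[(200,409),(290,395)]],[T(*p,0) for p in[(237,370),(270,362),(320,405)]],[S(*p,0) for p in[(125,238),(85,230),(147,215),(217,215),(251,195)]],[S(*p,170) for p in[(70,42),(117,48),(187,48),(230,32)]])
print('cup',T(118,45,70),'cup',S(422,540,0),'rack',[T(*p,55) for p in [(155,130),(262,62),(168,152),(275,72)]])
E
```

```text
slab top corners
[238 127] [745.2 194.7  58. ]
[107 143] [692.7 587.9  58. ]
[119 258] [348.2 541.   58. ]
[252 242] [399.1 147.8  58. ]
mallet head ends [501.9 -58.   18. ] [ 529.5 -133.2   18. ] hend [ 337.8 -170.5   15. ] neck [ 496.  -106.5   18. ]
scene head ends top z18 [ 526.5 -122.5   18. ] [497.9 -61.1  18. ] [ 338.9 -168.    18. ]
decoy head [ 142.1 -318.9   18. ] [ 154.5 -274.6   18. ] hend [ 279.  -351.3   15. ]
caddy top corners [array([ 500.1, -240.4,   58. ]), array([ 562.7, -381.6,   58. ]), array([ 510.4, -402.2,   58. ]), array([ 450.6, -261.3,   58. ])]
caddy bottom scene [array([ 559.4, -377.4,    0. ]), array([ 502.8, -243.1,    0. ])] [array([ 509.8, -398.3,   58. ]), array([ 560.4, -382. ,   58. ]), array([ 503., -238.,   58.]), array([ 454.9, -249.7,   58. ])]
wedge tip scene z134 [ 472.7 -265.3  134. ] [ 488.7 -257.5  134. ]
big wedges [array([ 322.1, -223.7,  150. ]), array([ 339.2, -328.2,  150. ])] [array([ 368.1, -299.4,    0. ]), array([ 378.7, -341.8,    0. ]), array([ 324.4, -405.3,    0. ])] [array([ 379.9, -337.2,    0. ]), array([ 359.6, -371.7,    0. ]), array([ 349.7, -318. ,    0. ]), array([ 364.6, -256.5,    0. ]), array([ 340.7, -224.3,    0. ])] [array([ 320.6, -355.1,  170. ]), array([ 340. , -316.6,  170. ]), array([ 353.4, -259.5,  170. ]), array([ 333.7, -222.6,  170. ])]
cup [ 771.4 -138.2   70. ] cup [ 776.3 -138.8    0. ] rack [array([ 667.4, -186.5,   55. ]), array([ 755.2, -321.4,   55. ]), array([ 639.7, -202.7,   55. ]), array([ 742.6, -337.7,   55. ])]
```

Call:
{"fn": "carry_out", "kwargs": {"increments": [[[0.022,0.029,0.009,0,0,8.5,-1],[0.022,0.029,0.009,0,0,8.5,-1],[0.022,0.029,0.009,0,0,8.5,-1],[0.022,0.029,0.009,0,0,8.5,-1],[0.022,0.029,0.009,0,0,8.5,-1]]]}}

```text
clock: 0.65
position: [323.5, -441.2, 276.4]
ee_rot: [-0.521, 0.854, 0.0, -0.0]
contact_force: [1.2, -0.7, -0.8]
gripper_width: 85.5
```

Call:
{"fn": "carry_out", "kwargs": {"increments": [[[0.022,0.029,0.009,0,0,8.5,-1],[0.022,0.029,0.009,0,0,8.5,-1],[0.022,0.029,0.009,0,0,8.5,-1],[0.022,0.029,0.009,0,0,8.5,-1],[0.022,0.029,0,0,0,8.5,-1]]]}}

```text
clock: 1.15
position: [434.2, -296.5, 313.6]
ee_rot: [0.795, -0.607, 0.001, -0.0]
contact_force: [-0.1, -0.1, -0.2]
gripper_width: 85.2
```

Call:
{"fn": "carry_out", "kwargs": {"increments": [[[0.022,0.029,0,0,0,8.5,-1],[0,0,0,0,0,0,-1]]]}}

```text
clock: 1.35
position: [456.9, -265.8, 311.9]
ee_rot: [0.838, -0.546, -0.0, -0.0]
contact_force: [-0.1, 0.3, -0.3]
gripper_width: 85.2
```

```bash
python3 - <<'E'
from h import *
snap('wrist','w1.png');snap('top','t1.png'); s=arm.read_state();print(s['clock'],s['position'],s['ee_rot'],s['joints'])
E
```

```text
1.45 [ 455.20281709 -267.85836444  311.95162793] [ 8.36183749e-01 -5.48449196e-01 -4.47362122e-04  1.27402673e-04] [-2.24542830e-01  1.70523718e-01 -8.75312900e-02 -7.54565396e-05
 -1.31366875e+00  6.34341263e-01]
```

View pics/w1.png

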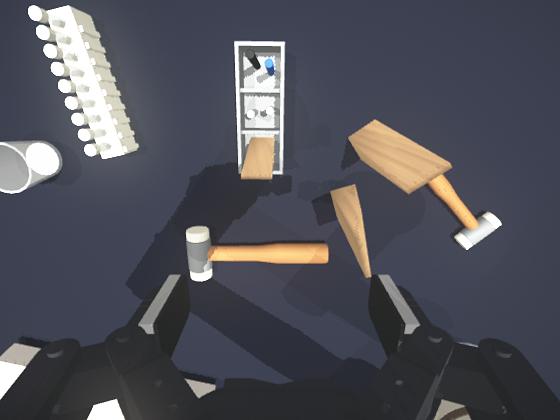

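```bash
python3 - <<'E'
from h import *
np.set_printoptions(precision=1,suppress=True)
w=load('w1.png');t=load('t1.png')
a=cv2.imread('pics/w1.png')[110:190,220:300];cv2.imwrite('pics/c4.png',cv2.resize(a,None,fx=7,fy=7,interpolation=cv2.INTER_CUBIC))
a=cv2.imread('pics/t1.png')[185:245,370:450];cv2.imwrite('pics/c5.png',cv2.resize(a,None,fx=7,fy=7,interpolation=cv2.INTER_CUBIC))
print([pt(w,*p,58) for p in[(235,42),(285,42),(283,172)]])
print([pt(w,*p,134) for p in[(242,174),(271,175),(242,178),(271,178)]])
print('mallet',[pt(w,*p,18) for p in[(200,229),(200,279),(328,253)]])
E
```

```text
[array([ 560.3, -379.9,   58. ]), array([ 509.2, -402.4,   58. ]), array([ 451.2, -266.9,   58. ])]
[array([ 496.4, -262.5,  134. ]), array([ 468.7, -273.6,  134. ]), array([ 494.9, -258.6,  134. ]), array([ 467.5, -270.7,  134. ])]
mallet [array([ 525. , -130.8,   18. ]), array([497. , -50.2,  18. ]), array([ 333.1, -172.2,   18. ])]
```

View pics/c4.png

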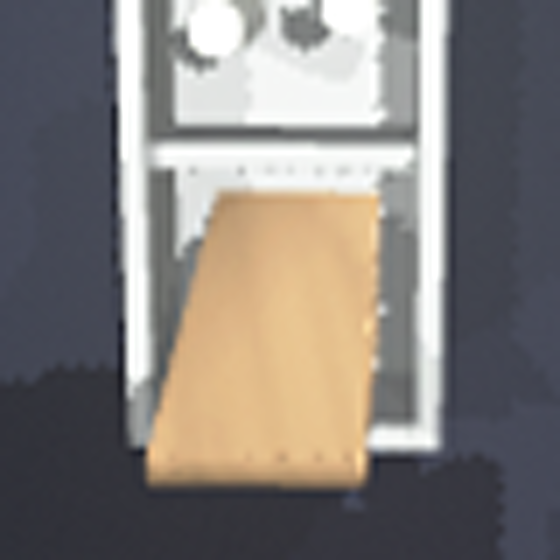

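View pics/c5.png

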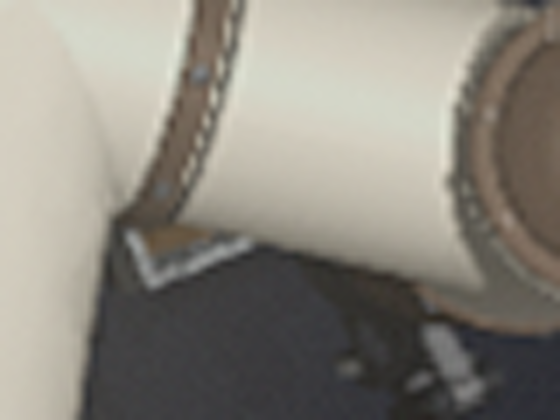

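Call:
{"fn": "carry_out", "kwargs": {"increments": [[[0.0265,0.002,-0.03,0,0,0,-1],[0,0,-0.04,0,0,0,-1],[0,0,-0.04,0,0,0,-1],[0,0,-0.02,0,0,0,-1],[0,0,-0.01,0,0,0,-1]]]}}

```text
clock: 1.95
position: [479.5, -267.2, 169.8]
ee_rot: [0.835, -0.55, -0.002, 0.001]
contact_force: [0.1, 0.6, 0.1]
gripper_width: 85.6
```

```bash
python3 - <<'E'
from h import *
snap('wrist','w2.png');s=snap('scene','s2.png')
a=cv2.imread('pics/s2.png')[110:310,60:260];cv2.imwrite('pics/c6.png',cv2.resize(a,None,fx=3,fy=3,interpolation=cv2.INTER_CUBIC))
print(arm.read_state()['position'])
E
```

```text
[ 480.51131804 -267.18576617  171.25625173]
```

View pics/w2.png

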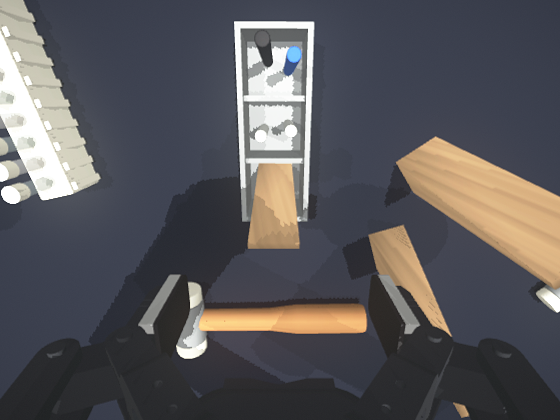

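View pics/c6.png

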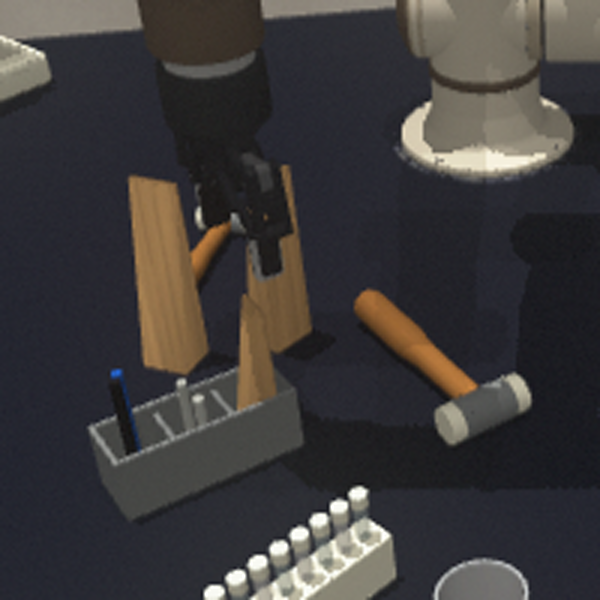

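```bash
python3 - <<'E'
from h import *
np.set_printoptions(precision=1,suppress=True)
w=load('w2.png');s=load('s2.png')
print([pt(w,*p,134) for p in[(249,243),(299,243),(248,248),(299,248)]], ray(w,0,0)[0])
print([pt(s,60+(x-1)/3,110+(y-1)/3,134) for x,y in[(242,298),(257,310)]])
print(proj(w,[[480.5,-267.2,171],[480.5,-267.2,134]]))
E
```

```text
[array([ 496.4, -261.1,  134. ]), array([ 468.1, -273.3,  134. ]), array([ 495.8, -257.7,  134. ]), array([ 466.6, -270.2,  134. ])] [ 513.2 -344.8  312.4]
[array([ 472.5, -272.2,  134. ]), array([ 491.9, -261.4,  134. ])]
[[276.4 275.2]
 [276.6 244. ]]
```

Call:
{"fn": "carry_out", "kwargs": {"increments": [[[0,0,-0.03,0,0,0,-1],[0,0,-0.03,0,0,0,-1],[0,0,-0.024,0,0,0,-1],[0,0,0,0,0,0,-1],[0,0,0,0,0,0,1]]]}}

```text
clock: 2.55
position: [482.7, -267.3, 90.0]
ee_rot: [0.836, -0.549, 0.001, -0.0]
contact_force: [0.0, 0.2, 0.5]
gripper_width: 73.3
```

Call:
{"fn": "carry_out", "kwargs": {"increments": [[[0,0,0,0,0,0,1],[0,0,0,0,0,0,1],[0,0,0,0,0,0,1],[0,0,0,0,0,0,1],[0,0,0,0,0,0,1]]]}}

```text
clock: 3.05
position: [482.6, -266.9, 89.9]
ee_rot: [0.836, -0.549, 0.001, -0.0]
contact_force: [0.7, 0.2, 5.9]
gripper_width: 31.1
```

Call:
{"fn": "carry_out", "kwargs": {"increments": [[[0,0,0.02,0,0,0,1],[0,0,0.03,0,0,0,1],[0,0,0.035,0,0,0,1],[0,0,0.035,0,0,0,1],[0,0,0.01,0,0,0,1]]]}}

```text
clock: 3.55
position: [483.3, -267.2, 222.5]
ee_rot: [0.836, -0.549, 0.004, -0.001]
contact_force: [0.8, -0.4, -0.3]
gripper_width: 31.0
```

Call:
{"fn": "carry_out", "kwargs": {"increments": [[[0.02,0.03,0,0,0,0,1],[0.028,0.045,0,0,0,0,1],[0.028,0.045,0,0,0,0,1],[0.028,0.045,0,0,0,0,1],[0.028,0.045,0,0,0,0,1]]]}}

```text
clock: 4.05
position: [607.3, -64.9, 217.4]
ee_rot: [0.836, -0.549, -0.001, 0.0]
contact_force: [0.4, -0.1, -1.3]
gripper_width: 31.2
```

Call:
{"fn": "carry_out", "kwargs": {"increments": [[[0.01,0.02,0,0,0,0,1],[0,0,0,0,0,0,1]]]}}

```text
clock: 4.25
position: [617.9, -43.7, 216.4]
ee_rot: [0.837, -0.547, -0.001, 0.0]
contact_force: [-1.0, 0.9, -1.0]
gripper_width: 31.0
```

```bash
python3 - <<'E'
from h import *
snap('wrist','w3.png');s=snap('scene','s3.png')
print(arm.read_state())
E
```

```text
{'clock': 4.35, 'joints': array([ 1.86117359e-01,  3.84384484e-01, -2.90386709e-02, -4.01869204e-04,
       -1.15988918e+00,  2.23724282e-01]), 'joint_vel': array([-0.02848026, -0.01815476, -0.00802367,  0.00471329, -0.00025526,
       -0.00177078]), 'joint_efforts': array([ 8.23607482e-01, -3.88033283e+01,  1.90203846e+01,  4.20388252e+00,
        3.13500396e-02, -6.21048253e-03]), 'position': array([616.55420213, -46.40156532, 217.06442782]), 'ee_rot': array([ 8.36156137e-01, -5.48490017e-01, -1.03382284e-03,  7.40050646e-04]), 'contact_force': array([-0.81879097, -0.40810685, -0.41498764]), 'wrist_torque': array([-0.0158025 ,  0.0052301 , -0.01064924]), 'gripper_width': 30.906187547426605}
```

View pics/s3.png

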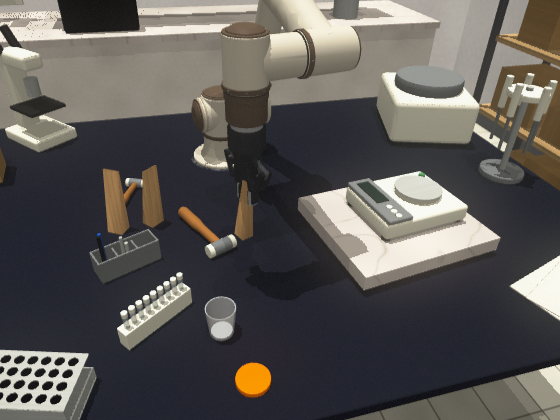

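Call:
{"fn": "carry_out", "kwargs": {"increments": [[[0,0,0,0,0,-7.8,1],[0,0,0,0,0,-7.8,1],[0,0,0,-8.3,-1.1,0,1],[0,0,0,-8.3,-1.1,0,1],[0,0,0,-8.3,-1.1,0,1]]]}}

```text
clock: 4.85
position: [616.8, -48.3, 219.4]
ee_rot: [0.735, -0.642, 0.166, 0.145]
contact_force: [0.1, -0.2, -0.9]
gripper_width: 31.1
```

Call:
{"fn": "carry_out", "kwargs": {"increments": [[[0,0,0,-8.3,-1.1,0,1],[0,0,0,-8.3,-1.1,0,1],[0,0,0,-8.3,-1.1,0,1],[0,0,0,0,0,0,1],[0,0,0,0,0,0,1]]]}}

```text
clock: 5.35
position: [616.6, -47.8, 217.7]
ee_rot: [0.683, -0.596, 0.317, 0.281]
contact_force: [0.3, -0.3, -0.3]
gripper_width: 30.6
```

```bash
python3 - <<'E'
from h import *
s=snap('scene','s4.png')
r=arm.read_state();print(r['joints'],r['position'],r['ee_rot'],r['clock'])
E
```

```text
[ 0.46005563  0.45750932 -0.45517242  0.88922299 -1.20738929 -0.89915025] [617.07761395 -47.74990769 218.65708285] [ 0.68212352 -0.59615648  0.31770343  0.27994549] 5.4
```

View pics/s4.png

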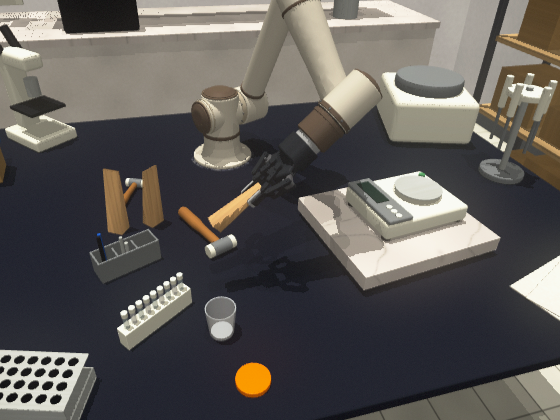

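Call:
{"fn": "carry_out", "kwargs": {"increments": [[[0,0,-0.035,0,0,0,1],[0,0,-0.04,0,0,0,1],[0,0,-0.035,0,0,0,1],[0,0,-0.02,0,0,0,1],[0,0,-0.01,0,0,0,1]]]}}

```text
clock: 5.9
position: [617.2, -48.0, 77.7]
ee_rot: [0.682, -0.596, 0.318, 0.281]
contact_force: [-0.6, -0.8, 0.0]
gripper_width: 31.2
```

```bash
python3 - <<'E'
from h import *
s=snap('scene','s5.png')
r=arm.read_state();print(r['position'],r['contact_force'],r['clock'])
a=cv2.imread('pics/s5.png')[130:330,160:360];cv2.imwrite('pics/c7.png',cv2.resize(a,None,fx=3,fy=3,interpolation=cv2.INTER_CUBIC))
E
```

```text
[617.00183497 -47.95575996  76.99433912] [ 0.74005341  0.62620012 -1.1560039 ] 5.95
```

View pics/c7.png

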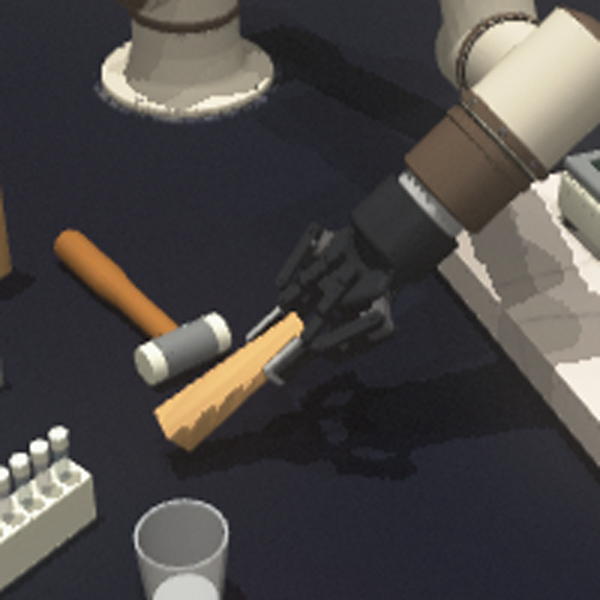

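Call:
{"fn": "carry_out", "kwargs": {"increments": [[[0,0,-0.006,0,0,0,1],[0,0,-0.005,0,0,0,1]]]}}

```text
clock: 6.15
position: [618.1, -46.6, 68.5]
ee_rot: [0.682, -0.596, 0.319, 0.279]
contact_force: [-0.7, -0.7, -1.1]
gripper_width: 30.9
```

Call:
{"fn": "carry_out", "kwargs": {"increments": [[[0,0,-0.004,0,0,0,1],[0,0,-0.003,0,0,0,1]]]}}

```text
clock: 6.35
position: [617.5, -46.6, 60.7]
ee_rot: [0.682, -0.595, 0.319, 0.28]
contact_force: [-0.4, -0.5, -0.5]
gripper_width: 31.4
```

Call:
{"fn": "carry_out", "kwargs": {"increments": [[[0,0,-0.003,0,0,0,1],[0,0,0,0,0,0,1]]]}}

```text
clock: 6.55
position: [617.1, -46.7, 57.1]
ee_rot: [0.683, -0.595, 0.319, 0.281]
contact_force: [0.2, 0.0, -1.7]
gripper_width: 31.4
```

Call:
{"fn": "carry_out", "kwargs": {"increments": [[[0,0,-0.004,-8.3,-1.1,0,1],[0,0,-0.005,-8.3,-1.1,0,1],[0,0,-0.003,0,0,0,1],[0,0,0,0,0,0,1]]]}}

```text
clock: 6.95
position: [616.8, -46.7, 44.2]
ee_rot: [0.629, -0.548, 0.413, 0.365]
contact_force: [-0.1, -0.3, -0.2]
gripper_width: 31.2
```

```bash
python3 - <<'E'
from h import *
s=snap('scene','s6.png')
r=arm.read_state();print(r['position'],r['contact_force'],r['clock'],r['joints'])
a=cv2.imread('pics/s6.png')[130:330,160:360];cv2.imwrite('pics/c8.png',cv2.resize(a,None,fx=3,fy=3,interpolation=cv2.INTER_CUBIC))
E
```

```text
[617.23448673 -46.82011373  45.46967264] [ 0.45620982 -0.34658902 -0.5091837 ] 7.0 [ 0.46811453  0.80014625 -0.60479291  1.17293419 -1.22679469 -1.39983598]
```

View pics/c8.png

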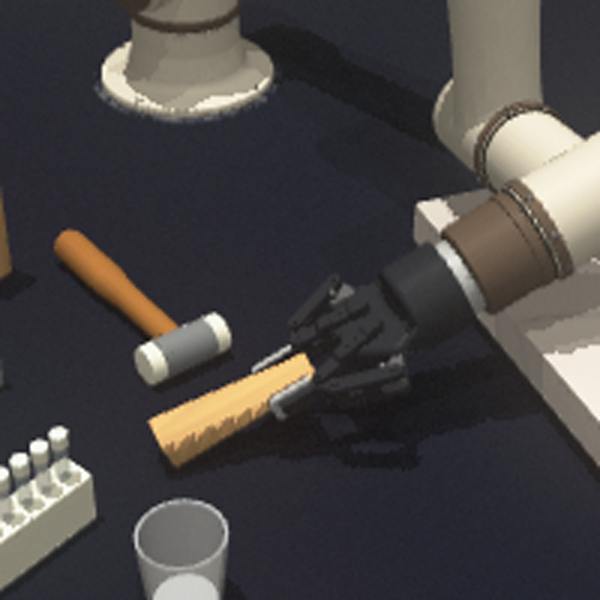

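Call:
{"fn": "carry_out", "kwargs": {"increments": [[[0,0,-0.003,0,0,0,1],[0,0,-0.003,0,0,0,1]]]}}

```text
clock: 7.2
position: [617.7, -46.9, 40.7]
ee_rot: [0.628, -0.549, 0.414, 0.363]
contact_force: [-0.5, -0.1, -1.1]
gripper_width: 31.0
```

Call:
{"fn": "carry_out", "kwargs": {"increments": [[[0,0,-0.002,0,0,0,1],[0,0,0,0,0,0,1]]]}}

```text
clock: 7.4
position: [617.2, -47.0, 37.7]
ee_rot: [0.628, -0.548, 0.414, 0.364]
contact_force: [1.1, 0.0, -1.0]
gripper_width: 31.0
```

Call:
{"fn": "carry_out", "kwargs": {"increments": [[[0,0,-0.001,0,0,0,-1],[0,0,0,0,0,0,-1],[0,0,0,0,0,0,-1],[0,0,0,0,0,0,-1],[0,0,0,0,0,0,-1]]]}}

```text
clock: 7.9
position: [617.2, -46.7, 36.3]
ee_rot: [0.629, -0.548, 0.414, 0.365]
contact_force: [0.9, 0.2, 0.5]
gripper_width: 85.1
```

```bash
python3 - <<'E'
from h import *
s=snap('scene','s7.png')
r=arm.read_state();print(r['position'],r['contact_force'],r['clock'],r['gripper_width'])
a=cv2.imread('pics/s7.png')[130:330,160:360];cv2.imwrite('pics/c9.png',cv2.resize(a,None,fx=3,fy=3,interpolation=cv2.INTER_CUBIC))
E
```

```text
[617.2014185  -46.70665205  36.30112469] [-0.61078055  1.2126974   0.35891863] 7.95 85.19977555011192
```

View pics/c9.png

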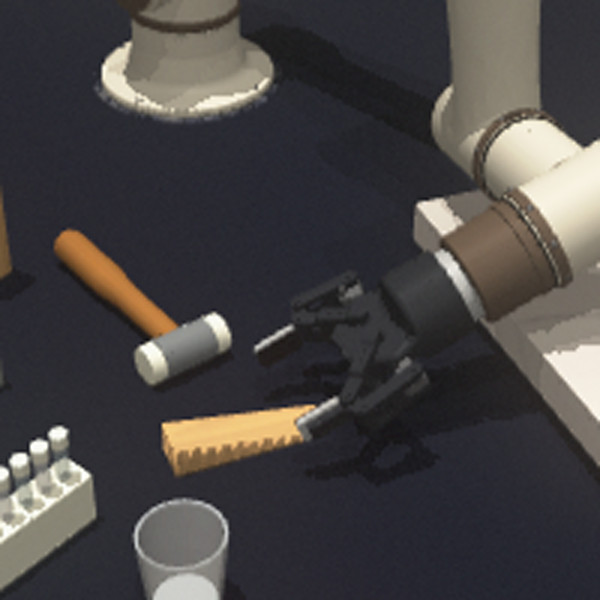

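Call:
{"fn": "carry_out", "kwargs": {"increments": [[[0,0,0.02,0,0,0,-1],[0,0,0.045,8.3,1.1,0,-1],[0,0,0.045,8.3,1.1,0,-1],[0,0,0.045,8.3,1.1,0,-1],[0,0,0.035,8.3,1.1,0,-1]]]}}

```text
clock: 8.45
position: [617.1, -46.0, 229.6]
ee_rot: [0.723, -0.629, 0.215, 0.187]
contact_force: [1.2, -0.6, 0.5]
gripper_width: 85.6
```

Call:
{"fn": "carry_out", "kwargs": {"increments": [[[0,-0.02,0.0,8.3,1.1,0,-1],[0,-0.02,0.0,8.3,1.1,0,-1],[0,-0.02,0.0,8.3,1.1,0,-1],[0,0,0.0,8.3,1.1,0,-1],[0,0,0,0,0,0,-1]]]}}

```text
clock: 8.95
position: [618.2, -109.8, 227.8]
ee_rot: [0.751, -0.66, 0.0, -0.003]
contact_force: [-0.3, -0.7, 0.2]
gripper_width: 85.4
```

```bash
python3 - <<'E'
from h import *
snap('wrist','w8.png');s=snap('scene','s8.png');snap('top','t8.png')
r=arm.read_state();print(r['position'],r['ee_rot'],r['clock'],r['joints'])
E
```

```text
[ 616.55222313 -106.93358496  225.71757746] [ 7.53652671e-01 -6.57271982e-01 -7.99283109e-05  1.08939319e-03] 9.1 [ 0.08718819  0.39035584  0.00177227  0.00150737 -1.18389363  0.04865056]
```

View pics/w8.png

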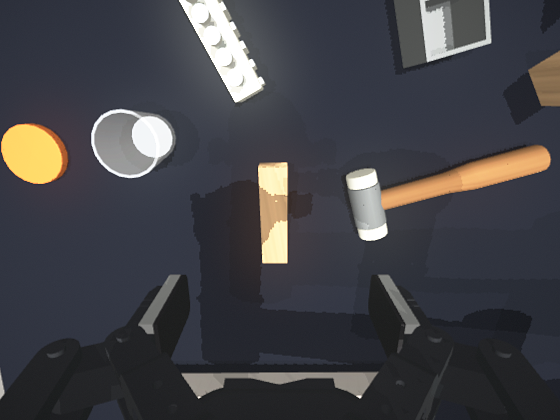

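View pics/s8.png

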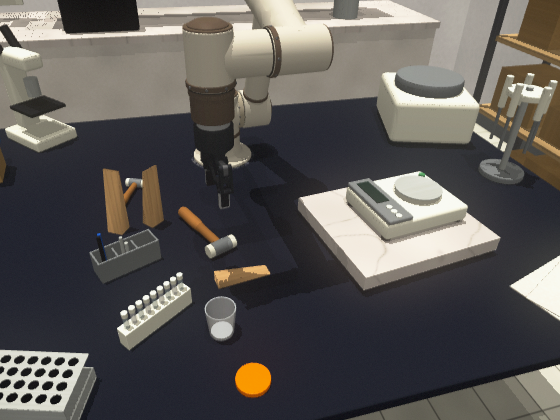

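```bash
python3 - <<'E'
from h import *
np.set_printoptions(precision=1,suppress=True)
w=load('w8.png');t=load('t8.png')
print(ray(w,0,0)[0])
print('tip',pt(w,262.5,263,4),pt(w,287.5,263,4),'butt top',pt(w,259,167.5,28),pt(w,287,167.5,28),'butt bottom',pt(w,259,163,0),pt(w,287,163,0))
g=load('w8.png')['color'];h=cv2.cvtColor(g,cv2.COLOR_RGB2HSV)[150:275,240:305]
m=((h[...,1]>70)&(h[...,0]<30)&(h[...,2]>60)).astype(np.uint8)
c=max(cv2.findContours(m,0,2)[0],key=cv2.contourArea);print(cv2.approxPolyDP(c,3,True).reshape(-1,2)+[240,150], cv2.minAreaRect(c))
a=cv2.imread('pics/w8.png')[150:275,220:320];cv2.imwrite('pics/c10.png',cv2.resize(a,None,fx=4.5,fy=4.5,interpolation=cv2.INTER_CUBIC))
s=load('s8.png')
a=cv2.imread('pics/s8.png')[250:300,200:290];cv2.imwrite('pics/c11.png',cv2.resize(a,None,fx=8,fy=8,interpolation=cv2.INTER_CUBIC))
E
```

```text
[ 628.2 -193.9  370.4]
tip [624.6   7.4   4. ] [592.5   3.2   4. ] butt top [ 641.9 -121.7   28. ] [ 611.6 -125.7   28. ] butt bottom [ 643.6 -121.1    0. ] [ 610.9 -125.4    0. ]
[[259 163]
 [261 249]
 [273 224]
 [286 220]
 [286 263]
 [268 262]
 [264 246]
 [266 261]
 [262 259]
 [263 263]
 [287 262]
 [287 163]] ((32.5, 62.5), (101.0, 29.0), 90.0)
```

View pics/c10.png

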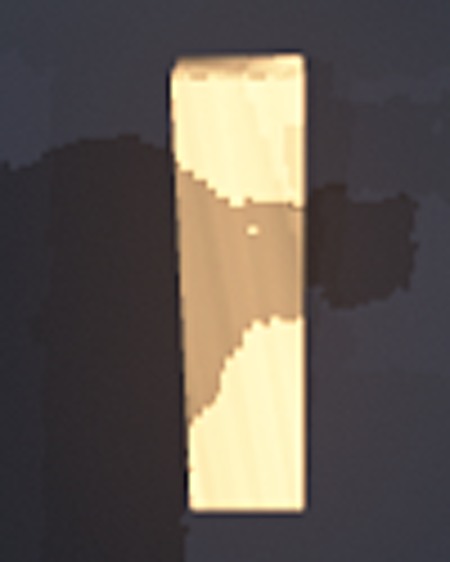

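View pics/c11.png

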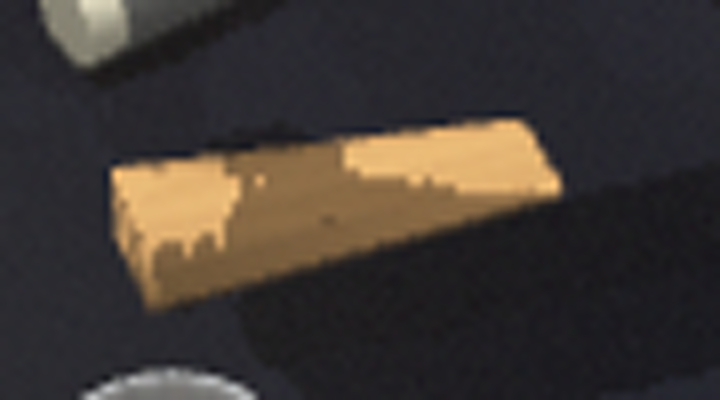

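Call:
{"fn": "carry_out", "kwargs": {"increments": [[[0.006,0.013,-0.03,0,0,0,-1],[0,0,-0.045,0,0,0,-1],[0,0,-0.045,0,0,0,-1],[0,0,-0.04,0,0,0,-1],[0,0,-0.03,0,0,0,-1]]]}}

```text
clock: 9.6
position: [620.7, -92.0, 32.9]
ee_rot: [0.755, -0.656, -0.002, 0.002]
contact_force: [0.4, -0.3, -0.1]
gripper_width: 85.1
```

Call:
{"fn": "carry_out", "kwargs": {"increments": [[[0,0,-0.02,0,0,0,-1],[0,0,-0.01,0,0,0,-1],[0,0,0,0,0,0,-1]]]}}

```text
clock: 9.9
position: [621.7, -92.6, 4.6]
ee_rot: [0.754, -0.656, -0.001, 0.002]
contact_force: [0.2, -0.5, -0.5]
gripper_width: 85.4
```

Call:
{"fn": "carry_out", "kwargs": {"increments": [[[0.001,0,-0.003,0,0,0,-1],[0,0,0,0,0,0,1],[0,0,0,0,0,0,1],[0,0,0,0,0,0,1],[0,0,0,0,0,0,1]]]}}

```text
clock: 10.4
position: [624.8, -93.8, 4.4]
ee_rot: [0.754, -0.657, 0.001, -0.0]
contact_force: [-0.4, 0.9, 3.9]
gripper_width: 30.8
```

Call:
{"fn": "carry_out", "kwargs": {"increments": [[[0,0,0,0,0,0,1],[0,0,0,0,0,0,1]]]}}

```text
clock: 10.6
position: [624.9, -93.8, 4.2]
ee_rot: [0.754, -0.657, 0.001, -0.001]
contact_force: [0.7, 0.6, 4.1]
gripper_width: 30.7
```

```bash
python3 - <<'E'
from h import *
snap('wrist','w9.png');s=snap('scene','s9.png')
r=arm.read_state();print(r['position'],r['ee_rot'],r['clock'],r['gripper_width'],r['contact_force'])
a=cv2.imread('pics/s9.png')[150:350,150:350];cv2.imwrite('pics/c12.png',cv2.resize(a,None,fx=3,fy=3,interpolation=cv2.INTER_CUBIC))
E
```

```text
[624.84284749 -93.81837719   4.21349551] [ 7.53806657e-01 -6.57095839e-01  6.35987132e-04 -4.21224645e-04] 10.7 30.490207189949142 [-0.48228289  0.49421538  5.13755072]
```

View pics/c12.png

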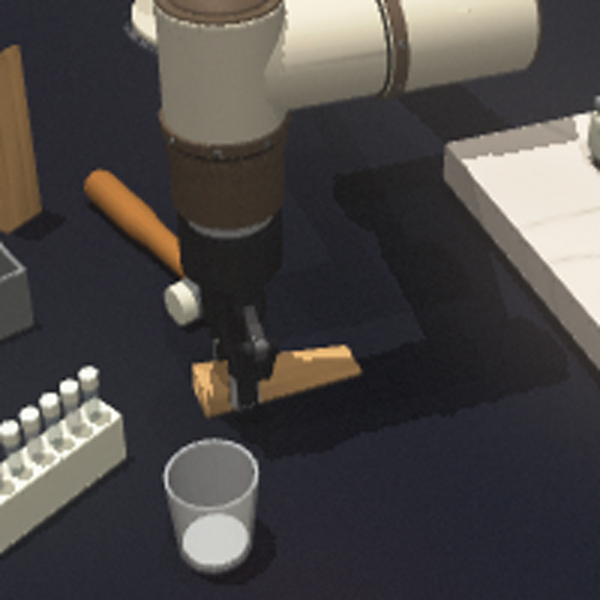

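View pics/w9.png

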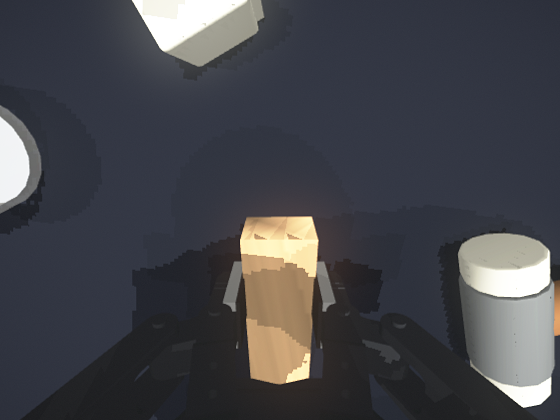

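Call:
{"fn": "carry_out", "kwargs": {"increments": [[[0,0,0.004,0,0,0,1],[0.01,0.04,0,0,0,0,1],[0.009,0.04,0,0,0,0,1],[0.009,0.04,0,0,0,0,1],[0.009,0.035,0,0,0,0,1]]]}}

```text
clock: 11.2
position: [660.7, 62.9, 6.7]
ee_rot: [0.754, -0.657, -0.001, 0.001]
contact_force: [1.2, 0.1, -0.5]
gripper_width: 30.5
```

Call:
{"fn": "carry_out", "kwargs": {"increments": [[[0,0.005,0,0,0,-0.5,1],[0,0,0,0,0,0,1]]]}}

```text
clock: 11.4
position: [660.5, 67.4, 6.5]
ee_rot: [0.751, -0.66, -0.001, 0.001]
contact_force: [-0.5, -0.9, -0.3]
gripper_width: 30.6
```

```bash
python3 - <<'E'
from h import *
s=snap('scene','s10.png');snap('top','t10.png')
r=arm.read_state();print(r['position'],r['ee_rot'],r['clock'],r['gripper_width'],r['contact_force'])
a=cv2.imread('pics/s10.png')[150:310,220:420];cv2.imwrite('pics/c13.png',cv2.resize(a,None,fx=4,fy=3.75,interpolation=cv2.INTER_CUBIC))
a=cv2.imread('pics/t10.png')[100:270,200:350];cv2.imwrite('pics/c14.png',cv2.resize(a,None,fx=3.5,fy=3.5,interpolation=cv2.INTER_CUBIC))
E
```

```text
[660.31276277  65.45053654   6.69156151] [ 7.50653348e-01 -6.60695593e-01 -5.38401262e-04  7.71507557e-04] 11.5 30.684904165011552 [ 0.50246193  0.17081333 -0.33532653]
```

View pics/c13.png

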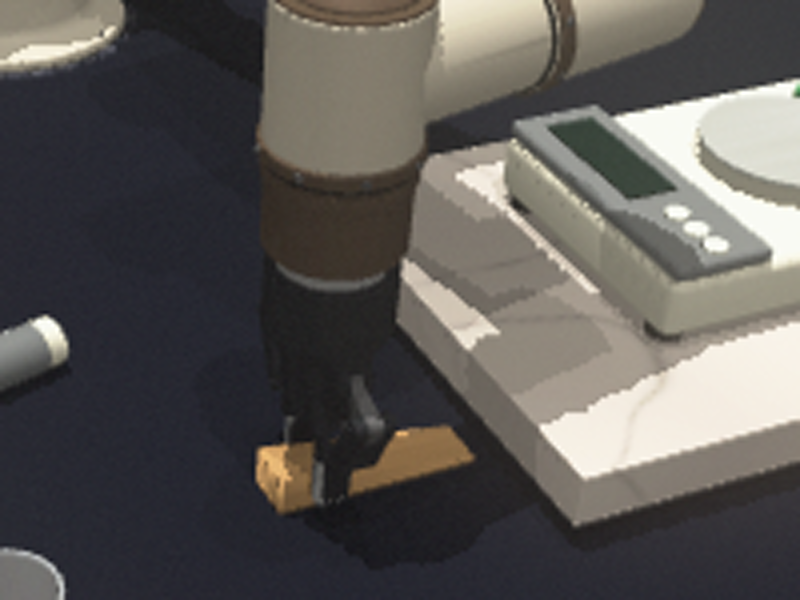

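View pics/c14.png

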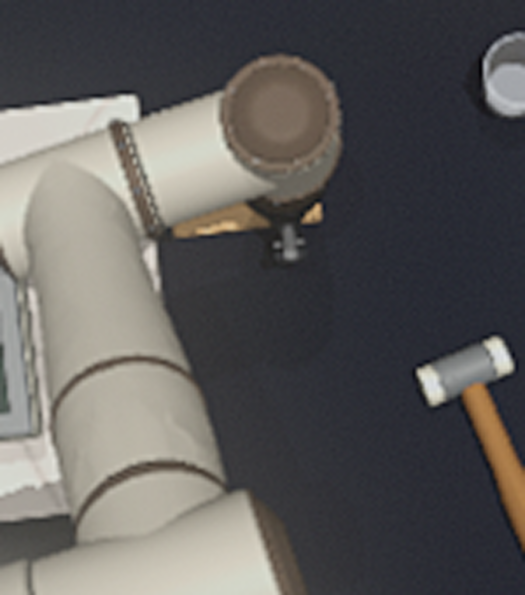

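```bash
python3 - <<'E'
from h import *
np.set_printoptions(precision=1,suppress=True)
s=load('s10.png')
S=lambda x,y,z:pt(s,220+(x-1.5)/4,150+(y-1.4)/3.75,z)
print('tip',S(453,428,8),S(473,460,5))
print('slab top far right',S(577,475,58),'bottom',S(576,525,18), 'top edge',S(402,262,58))
E
```

```text
tip [635.3 166.5   8. ] [664.  168.5   5. ]
slab top far right [742.3 193.4  58. ] bottom [744.8 197.5  18. ] top edge [516.9 172.3  58. ]
```

Call:
{"fn": "carry_out", "kwargs": {"increments": [[[0,0,-0.003,0,0,0,1],[-0.001,0.01,0,0,0,0,1],[-0.001,0.01,0,0,0,0,1]]]}}

```text
clock: 11.8
position: [659.0, 85.8, 4.3]
ee_rot: [0.75, -0.661, -0.0, 0.0]
contact_force: [-0.2, 0.2, -0.1]
gripper_width: 30.7
```

Call:
{"fn": "carry_out", "kwargs": {"increments": [[[-0.001,0.01,0,0,0,0,1],[-0.001,0.01,0,0,0,0,1],[0,0,0,0,0,0,1]]]}}

```text
clock: 12.1
position: [657.0, 108.1, 4.3]
ee_rot: [0.752, -0.66, -0.0, -0.0]
contact_force: [0.0, 1.2, 0.3]
gripper_width: 30.5
```

Call:
{"fn": "carry_out", "kwargs": {"increments": [[[-0.001,0.01,0,0,0,0,1],[0,0,0,0,0,0,1]]]}}

```text
clock: 12.3
position: [656.1, 117.4, 4.3]
ee_rot: [0.751, -0.66, 0.0, -0.0]
contact_force: [0.4, 0.4, 0.0]
gripper_width: 30.5
```

```bash
python3 - <<'E'
from h import *
s=snap('scene','s11.png');snap('wrist','w11.png')
r=arm.read_state();print(r['position'],r['ee_rot'],r['clock'],r['gripper_width'],r['contact_force'])
a=cv2.imread('pics/s11.png')[150:310,220:420];cv2.imwrite('pics/c15.png',cv2.resize(a,None,fx=4,fy=3.75,interpolation=cv2.INTER_CUBIC))
E
```

```text
[656.09817028 116.54693295   4.25477767] [ 7.50982903e-01 -6.60321646e-01 -4.19588188e-05  3.68915935e-05] 12.4 30.68377621771785 [0.13921587 0.28775422 0.4188392 ]
```

View pics/c15.png

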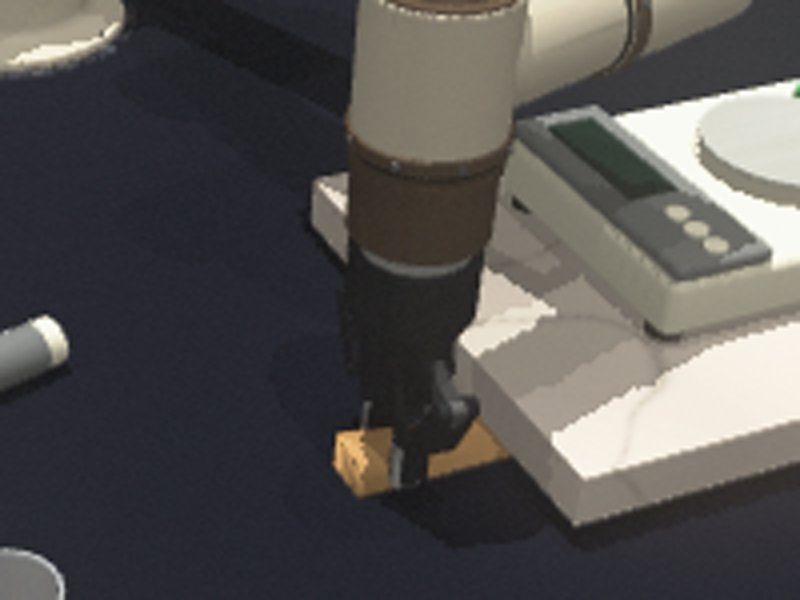

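Call:
{"fn": "carry_out", "kwargs": {"increments": [[[0,0,-0.001,0,0,0,1],[0,0,0,0,0,0,-1],[0,0,0,0,0,0,-1],[0,0,0,0,0,0,-1],[0,0,0,0,0,0,-1]]]}}

```text
clock: 12.9
position: [656.1, 116.0, 3.1]
ee_rot: [0.751, -0.661, -0.0, 0.0]
contact_force: [-0.1, 0.1, -0.6]
gripper_width: 84.7
```

Call:
{"fn": "carry_out", "kwargs": {"increments": [[[0,0,0,0,0,0,-1],[0,0,0.03,0,0,0,-1],[0,0,0.045,0,0,0,-1],[0,0,0.045,0,0,0,-1],[0,0,0.045,0,0,0,-1]]]}}

```text
clock: 13.4
position: [655.9, 116.1, 170.0]
ee_rot: [0.751, -0.66, -0.0, 0.0]
contact_force: [1.0, -0.0, 0.3]
gripper_width: 85.5
```

Call:
{"fn": "carry_out", "kwargs": {"increments": [[[-0.01,-0.025,0.01,0,0,-8.2,-1],[-0.02,-0.025,0,0,0,-8.2,-1],[-0.02,-0.025,0,0,0,-8.2,-1],[-0.02,-0.025,0,0,0,-8.2,-1],[-0.02,-0.025,0,0,0,-8.2,-1]]]}}

```text
clock: 13.9
position: [565.2, -9.7, 178.4]
ee_rot: [-0.469, 0.883, 0.0, 0.0]
contact_force: [-0.3, -0.3, 0.7]
gripper_width: 85.1
```

Call:
{"fn": "carry_out", "kwargs": {"increments": [[[-0.02,-0.025,0,0,0,-8.2,-1],[-0.02,-0.025,0,0,0,-8.2,-1],[-0.02,-0.025,0,0,0,-8.2,-1],[-0.03,-0.025,0,0,0,-8.2,-1],[0,0,0,0,0,0,-1]]]}}

```text
clock: 14.4
position: [472.4, -110.7, 178.3]
ee_rot: [-0.201, 0.98, 0.0, -0.001]
contact_force: [0.4, -0.0, 0.1]
gripper_width: 85.3
```

```bash
python3 - <<'E'
from h import *
s=snap('scene','s12.png');snap('wrist','w12.png');snap('top','t12.png')
r=arm.read_state();print(r['position'],r['ee_rot'],r['clock'],r['joints'])
a=cv2.imread('pics/s12.png')[180:320,200:380];cv2.imwrite('pics/c16.png',cv2.resize(a,None,fx=4,fy=4,interpolation=cv2.INTER_CUBIC))
a=cv2.imread('pics/t12.png')[110:250,200:360];cv2.imwrite('pics/c17.png',cv2.resize(a,None,fx=4,fy=4,interpolation=cv2.INTER_CUBIC))
E
```

```text
[ 476.61991793 -108.80577092  178.74307883] [-2.04076192e-01  9.78954770e-01 -1.40139164e-04  6.67354644e-04] 14.55 [ 1.08644583e-01  2.01587847e-01 -3.96906821e-01  1.81563011e-04
 -9.70946106e-01 -1.26850331e+00]
```

View pics/c16.png

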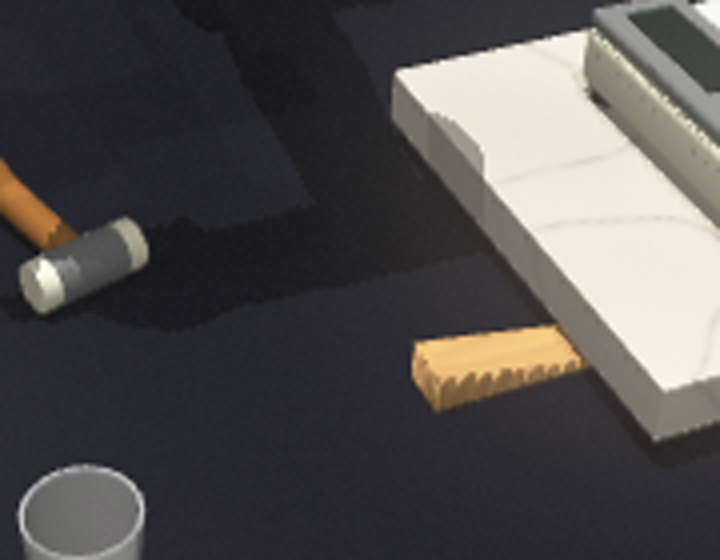

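View pics/c17.png

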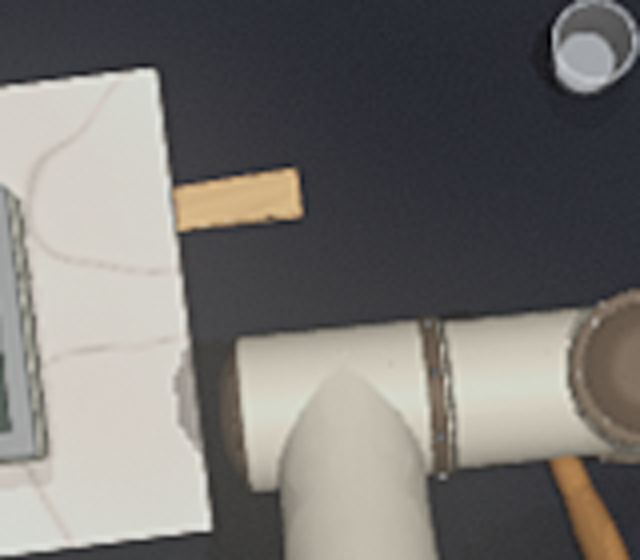

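View pics/w12.png

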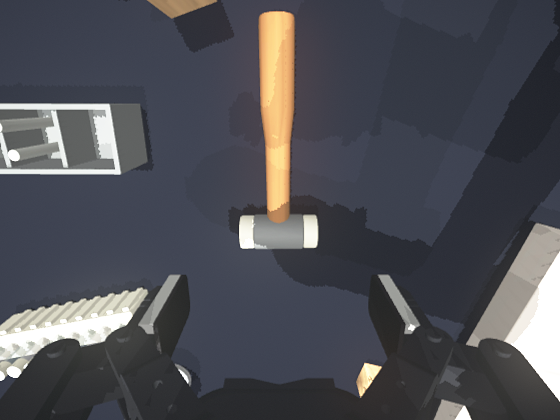

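```bash
python3 - <<'E'
from h import *
np.set_printoptions(precision=1,suppress=True)
w=load('w12.png');t=load('t12.png');s=load('s12.png')
a=pt(w,240,233,18);b=pt(w,318,231,18);c=(a+b)/2;e=pt(w,277,13,18)
print('mallet',a,b,c,e,np.degrees(np.arctan2(*(c-e)[1::-1])),np.degrees(np.arctan2(*(b-a)[1::-1])))
d=(c-e)/np.linalg.norm(c-e); print('grip',c-40*d, 'L',np.linalg.norm(c-e))
T=lambda x,y,z:pt(t,200+(x-1.5)/4,110+(y-1.5)/4,z)
S=lambda x,y,z:pt(s,200+(x-1.5)/4,180+(y-1.5)/4,z)
print('butt top',T(299,168,28),T(303,217,28),'edge where',T(174,187,12),T(179,231,12))
print('scene butt',S(413,344,28),S(430,378,28),S(437,411,0))
print('slab corners',T(155,69,58),T(211,530,58),'scene',S(659,393,58),S(394,72,58))
E
```

```text
mallet [ 531.1 -128.6   18. ] [496.9 -55.3  18. ] [514.  -91.9  18. ] [ 333.4 -171.9   18. ] 23.882759316283302 114.97556278065255
grip [ 477.4 -108.1   18. ] L 197.461979732102
butt top [677.   84.9  28. ] [639.2  81.4  28. ] edge where [664.5 181.7  12. ] [630.2 177.3  12. ]
scene butt [644.7  84.1  28. ] [675.   84.5  28. ] [675.   90.8   0. ]
slab corners [745.6 193.6  58. ] [398.8 146.7  58. ] scene [747.2 192.3  58. ] [404.7 148.1  58. ]
```

Call:
{"fn": "carry_out", "kwargs": {"increments": [[[0.001,0.001,-0.045,0,0,0,-1],[0,0,-0.045,0,0,0,-1],[0,0,-0.04,0,0,0,-1],[0,0,-0.03,0,0,0,-1],[0,0,-0.015,0,0,0,-1]]]}}

```text
clock: 15.05
position: [476.6, -107.1, 0.3]
ee_rot: [-0.205, 0.979, 0.0, -0.002]
contact_force: [-0.1, -0.4, 0.7]
gripper_width: 85.3
```

Call:
{"fn": "carry_out", "kwargs": {"increments": [[[0,0,0,0,0,0,-1],[0,0,0,0,0,0,1],[0,0,0,0,0,0,1],[0,0,0,0,0,0,1],[0,0,0,0,0,0,1]]]}}

```text
clock: 15.55
position: [477.9, -107.6, 4.3]
ee_rot: [-0.204, 0.979, -0.0, 0.001]
contact_force: [-0.6, -0.3, -0.9]
gripper_width: 28.3
```

Call:
{"fn": "carry_out", "kwargs": {"increments": [[[0,0,0,0,0,0,1],[0,0,0,0,0,0,1],[0,0,0,0,0,0,1]]]}}

```text
clock: 15.85
position: [478.1, -107.7, 4.5]
ee_rot: [-0.204, 0.979, -0.0, 0.001]
contact_force: [-0.3, 0.6, 6.6]
gripper_width: 21.1
```

```bash
python3 - <<'E'
from h import *
snap('wrist','w13.png')
r=arm.read_state();print(r['position'],r['ee_rot'],r['clock'],r['gripper_width'],r['contact_force'])
E
```

```text
[ 478.01913431 -107.7222652     4.45446142] [-2.04152450e-01  9.78938481e-01 -2.37519728e-04  1.08257805e-03] 15.9 20.81645400342082 [-0.66479003  0.45896398  6.26353278]
```

View pics/w13.png

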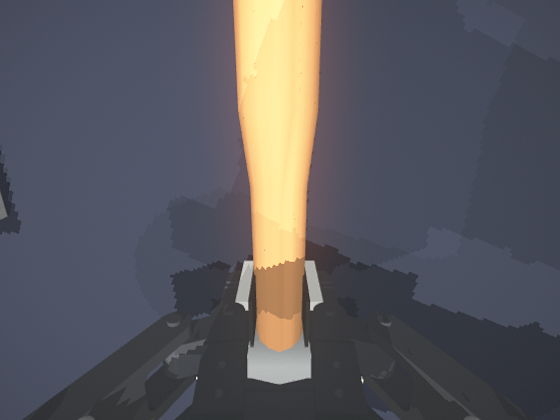

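Call:
{"fn": "carry_out", "kwargs": {"increments": [[[0,0,0.04,0,0,0,1],[0.03,0.024,0,0,0,-4,1],[0.035,0.03,0,0,0,-4,1],[0.035,0.03,0,0,0,-4,1],[0.03,0.025,0,0,0,-4,1]]]}}

```text
clock: 16.4
position: [608.3, 2.7, 43.1]
ee_rot: [-0.064, 0.998, 0.0, 0.0]
contact_force: [0.7, -0.1, -2.6]
gripper_width: 21.1
```

Call:
{"fn": "carry_out", "kwargs": {"increments": [[[0.021,0.015,0,0,0,0,1],[0,0,0,0,0,0,1],[0,0,0,0,0,0,1]]]}}

```text
clock: 16.7
position: [627.1, 16.4, 42.1]
ee_rot: [-0.066, 0.998, 0.0, -0.001]
contact_force: [-1.0, -0.2, -3.4]
gripper_width: 21.0
```

```bash
python3 - <<'E'
from h import *
s=snap('scene','s14.png');snap('top','t14.png')
r=arm.read_state();print(r['position'],r['ee_rot'],r['clock'],r['gripper_width'],r['contact_force'])
a=cv2.imread('pics/s14.png')[180:320,200:380];cv2.imwrite('pics/c18.png',cv2.resize(a,None,fx=4,fy=4,interpolation=cv2.INTER_CUBIC))
a=cv2.imread('pics/t14.png')[110:250,200:360];cv2.imwrite('pics/c19.png',cv2.resize(a,None,fx=4,fy=4,interpolation=cv2.INTER_CUBIC))
E
```

```text
[626.61106836  15.57275446  42.6308149 ] [-6.51882573e-02  9.97872184e-01 -4.69911708e-05 -1.26254985e-03] 16.8 21.273404033147543 [-0.56982272 -0.5134739  -2.01792949]
```

View pics/c18.png

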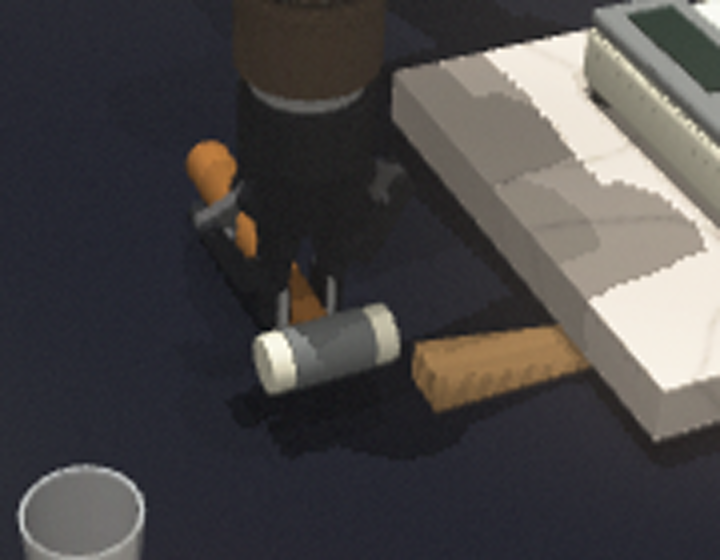

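View pics/c19.png

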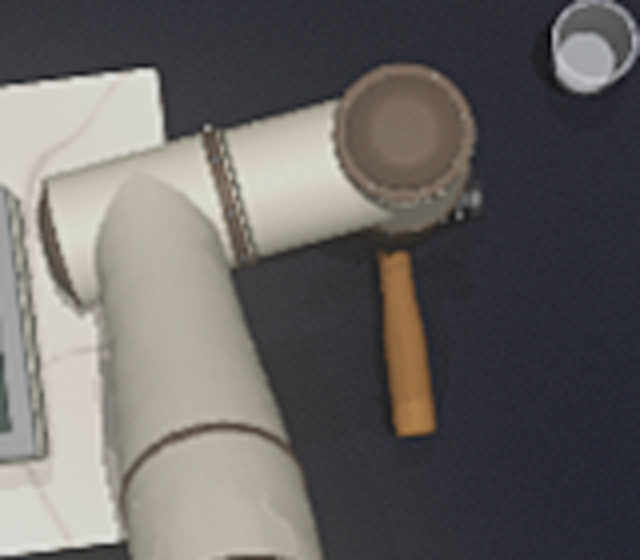

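```bash
python3 - <<'E'
from h import *
np.set_printoptions(precision=1,suppress=True)
s=load('s14.png')
S=lambda x,y,z:pt(s,200+(x-1.5)/4,180+(y-1.5)/4,z)
print('left face center',S(276,364,56.2),'right face est',S(383,333,56.2))
E
```

```text
left face center [671.3  -8.   56.2] right face est [660.9  58.7  56.2]
```

Call:
{"fn": "carry_out", "kwargs": {"increments": [[[0,0,-0.015,0,0,0,1],[0,0,-0.015,0,0,0,1],[0,0,-0.005,0,0,0,1],[0,0,0,0,0,0,1]]]}}

```text
clock: 17.2
position: [626.9, 15.4, 7.6]
ee_rot: [-0.065, 0.998, -0.0, -0.001]
contact_force: [-0.3, -0.2, -2.7]
gripper_width: 21.1
```

```bash
python3 - <<'E'
from h import *
s=snap('scene','s15.png')
r=arm.read_state();print(r['position'],r['clock'],r['gripper_width'],r['contact_force'])
a=cv2.imread('pics/s15.png')[180:320,200:380];cv2.imwrite('pics/c20.png',cv2.resize(a,None,fx=4,fy=4,interpolation=cv2.INTER_CUBIC))
E
```

```text
[627.80694643  15.71226759   8.43970607] 17.25 21.21917512029057 [ 0.45102503 -0.13523613 -1.52226865]
```

View pics/c20.png

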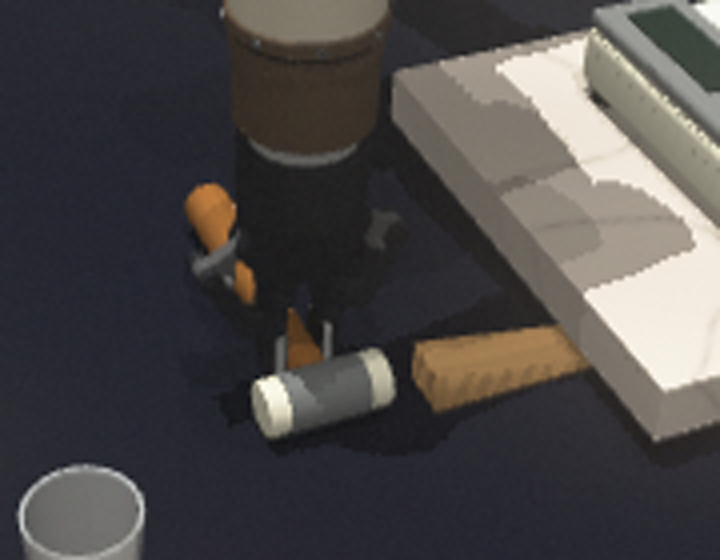

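Call:
{"fn": "carry_out", "kwargs": {"increments": [[[-0.001,0.008,0,0,0,0,1],[-0.001,0.008,0,0,0,0,1],[-0.001,0.005,0,0,0,0,1],[-0.001,0.005,0,0,0,0,1],[-0.001,0.005,0,0,0,0,1]]]}}

```text
clock: 17.75
position: [623.1, 47.9, 8.5]
ee_rot: [-0.066, 0.998, 0.0, 0.0]
contact_force: [-0.2, -0.3, -2.6]
gripper_width: 21.1
```

Call:
{"fn": "carry_out", "kwargs": {"increments": [[[-0.001,0.005,0,0,0,0,1],[0,-0.01,0,0,0,0,1],[0,-0.005,0,0,0,0,1]]]}}

```text
clock: 18.05
position: [622.0, 36.7, 8.2]
ee_rot: [-0.066, 0.998, -0.0, -0.0]
contact_force: [-1.0, -0.9, -1.7]
gripper_width: 21.1
```

```bash
python3 - <<'E'
from h import *
s=snap('scene','s16.png')
r=arm.read_state();print(r['position'],r['clock'],r['gripper_width'],r['contact_force'])
a=cv2.imread('pics/s16.png')[180:320,200:380];cv2.imwrite('pics/c21.png',cv2.resize(a,None,fx=4,fy=4,interpolation=cv2.INTER_CUBIC))
E
```

```text
[621.84702315  35.83368928   8.16510796] 18.1 21.05166233707446 [ 0.04461272  0.20177325 -2.73988258]
```

View pics/c21.png

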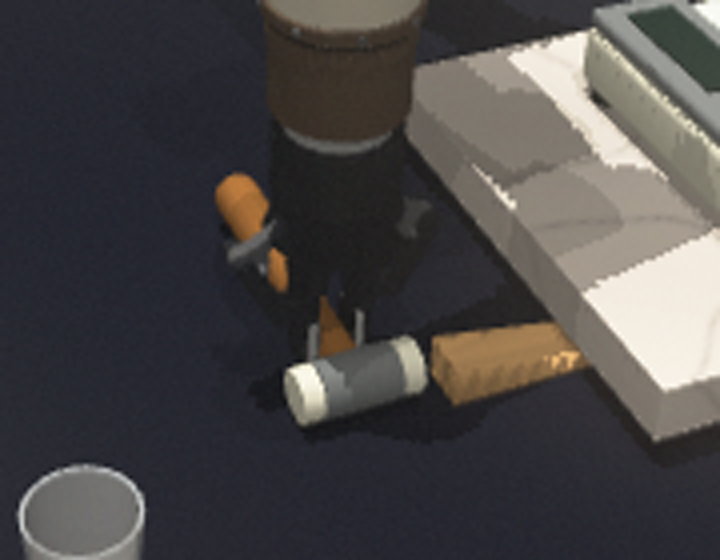

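Call:
{"fn": "carry_out", "kwargs": {"increments": [[[-0.0006,0.005,0,0,0,0,1],[-0.0006,0.005,0,0,0,0,1],[-0.0006,0.005,0,0,0,0,1],[-0.0006,0.005,0,0,0,0,1]]]}}

```text
clock: 18.5
position: [619.8, 57.9, 8.3]
ee_rot: [-0.066, 0.998, -0.0, 0.0]
contact_force: [0.3, -0.0, -2.3]
gripper_width: 21.1
```

Call:
{"fn": "carry_out", "kwargs": {"increments": [[[-0.0006,0.005,0,0,0,0,1]]]}}

```text
clock: 18.6
position: [619.1, 62.9, 8.3]
ee_rot: [-0.066, 0.998, -0.0, 0.0]
contact_force: [-0.5, -0.2, -2.8]
gripper_width: 21.0
```

Call:
{"fn": "carry_out", "kwargs": {"increments": [[[0,-0.01,0,0,0,0,1],[0,0,0,0,0,0,1]]]}}

```text
clock: 18.8
position: [618.8, 51.6, 8.2]
ee_rot: [-0.065, 0.998, -0.0, -0.0]
contact_force: [-0.0, 0.1, -2.6]
gripper_width: 20.9
```

```bash
python3 - <<'E'
from h import *
s=snap('scene','s17.png')
r=arm.read_state();print(r['position'],r['clock'],r['gripper_width'],r['contact_force'])
a=cv2.imread('pics/s17.png')[180:320,200:380];cv2.imwrite('pics/c22.png',cv2.resize(a,None,fx=4,fy=4,interpolation=cv2.INTER_CUBIC))
E
```

```text
[619.02801012  51.7833946    8.26067169] 18.85 21.165130271170604 [ 0.29277726 -0.19566705 -2.35200832]
```

View pics/c22.png

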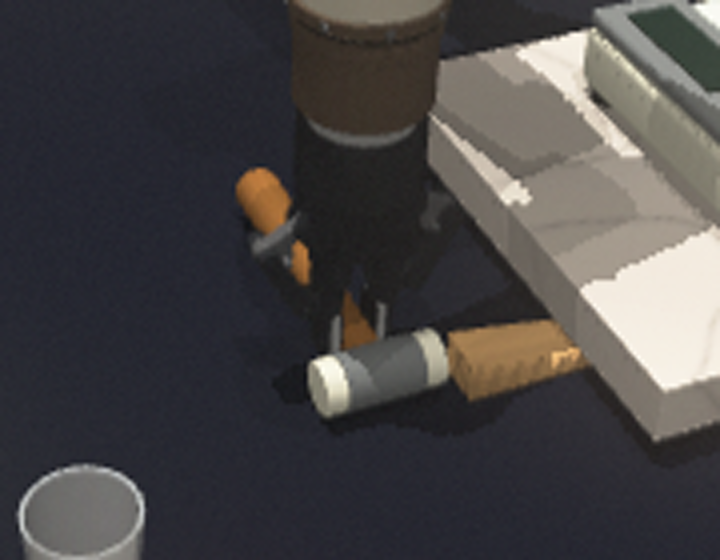

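Call:
{"fn": "carry_out", "kwargs": {"increments": [[[-0.0006,0.005,0,0,0,0,1],[-0.0006,0.005,0,0,0,0,1],[-0.0006,0.004,0,0,0,0,1]]]}}

```text
clock: 19.15
position: [617.4, 66.8, 8.3]
ee_rot: [-0.066, 0.998, 0.0, 0.0]
contact_force: [0.4, 0.1, -2.1]
gripper_width: 21.1
```

Call:
{"fn": "carry_out", "kwargs": {"increments": [[[-0.0006,0.004,0,0,0,0,1]]]}}

```text
clock: 19.25
position: [616.7, 70.8, 8.3]
ee_rot: [-0.066, 0.998, -0.0, -0.0]
contact_force: [-0.0, -0.3, -3.0]
gripper_width: 20.9
```

Call:
{"fn": "carry_out", "kwargs": {"increments": [[[-0.0006,0.004,0,0,0,0,1]]]}}

```text
clock: 19.35
position: [616.1, 74.8, 8.3]
ee_rot: [-0.066, 0.998, -0.0, 0.0]
contact_force: [0.3, 0.4, -2.7]
gripper_width: 21.1
```

Call:
{"fn": "carry_out", "kwargs": {"increments": [[[-0.0004,0.003,0,0,0,0,1]]]}}

```text
clock: 19.45
position: [615.5, 77.0, 8.3]
ee_rot: [-0.066, 0.998, -0.001, -0.001]
contact_force: [1.3, -8.2, -1.9]
gripper_width: 21.3
```

Call:
{"fn": "carry_out", "kwargs": {"increments": [[[-0.0004,0.003,0,0,0,0,1]]]}}

```text
clock: 19.55
position: [614.6, 77.9, 8.3]
ee_rot: [-0.065, 0.998, -0.002, -0.002]
contact_force: [2.1, -16.2, -1.2]
gripper_width: 21.0
```

```bash
python3 - <<'E'
from h import *
s=snap('scene','s18.png')
r=arm.read_state();print(r['position'],r['clock'],r['gripper_width'],r['contact_force'])
a=cv2.imread('pics/s18.png')[180:320,200:380];cv2.imwrite('pics/c23.png',cv2.resize(a,None,fx=4,fy=4,interpolation=cv2.INTER_CUBIC))
E
```

```text
[614.63740922  77.7785217    8.32831148] 19.6 20.936229974860858 [  1.39883374 -11.43249047  -1.64252254]
```

View pics/c23.png

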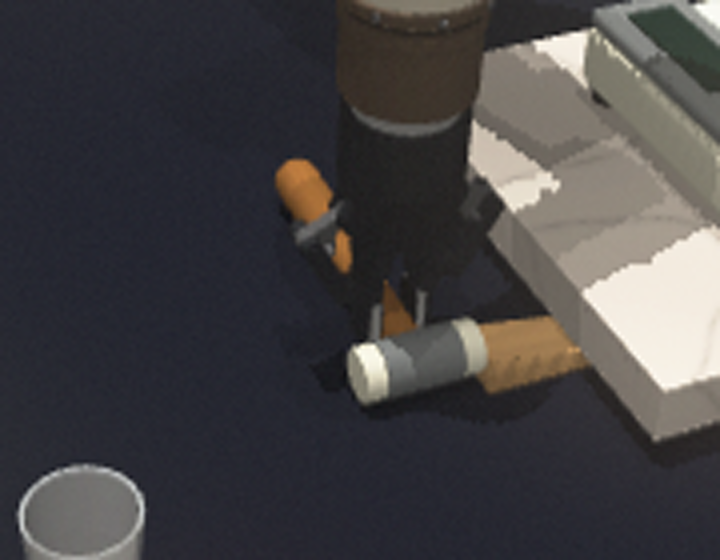

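Call:
{"fn": "carry_out", "kwargs": {"increments": [[[0.001,-0.01,0,0,0,0,1],[0.001,-0.008,0,0,0,0,1],[0,0,0,0,0,0,1]]]}}

```text
clock: 19.9
position: [617.4, 61.4, 8.3]
ee_rot: [-0.065, 0.998, 0.0, 0.0]
contact_force: [-0.4, -1.0, -3.5]
gripper_width: 21.2
```

```bash
python3 - <<'E'
from h import *
s=snap('scene','s19.png')
r=arm.read_state();print(r['position'],r['clock'],r['gripper_width'],r['contact_force'])
a=cv2.imread('pics/s19.png')[180:320,200:380];cv2.imwrite('pics/c24.png',cv2.resize(a,None,fx=4,fy=4,interpolation=cv2.INTER_CUBIC))
a=load('s0.png') if 0 else load('scene0.png')
g=[cv2.cvtColor(load(f)['color'],cv2.COLOR_RGB2GRAY).astype(np.float32)[165:245,380:480] for f in('scene0.png','s19.png')]
print(cv2.phaseCorrelate(g[0],g[1]))
E
```

```text
[617.50493773  61.89838679   8.28919506] 19.95 20.969076772046996 [ 0.02677378  0.00684637 -2.74622806]
((0.025649812061566024, 0.032141928782188245), 0.9750857177227735)
```

View pics/c24.png

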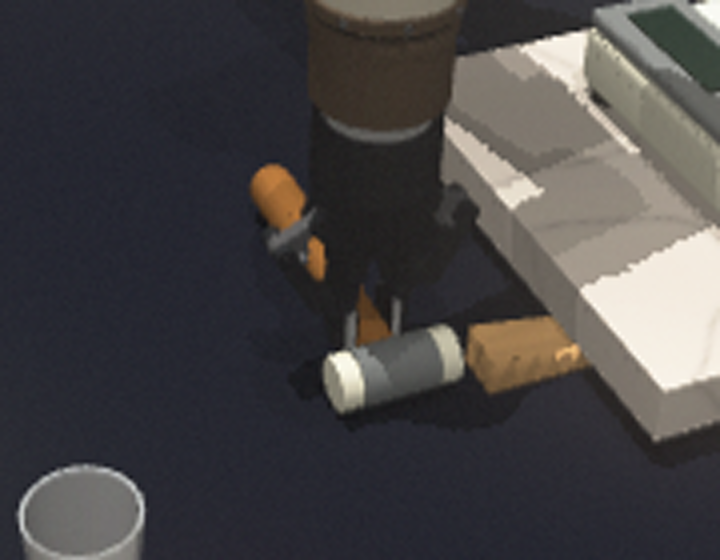

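Call:
{"fn": "carry_out", "kwargs": {"increments": [[[-0.0006,0.005,0,0,0,0,1],[-0.0006,0.005,0,0,0,0,1],[-0.0006,0.004,0,0,0,0,1]]]}}

```text
clock: 20.25
position: [615.6, 77.2, 8.4]
ee_rot: [-0.066, 0.998, 0.0, 0.0]
contact_force: [0.9, -2.1, -2.9]
gripper_width: 21.0
```

Call:
{"fn": "carry_out", "kwargs": {"increments": [[[-0.0003,0.003,0,0,0,0,1]]]}}

```text
clock: 20.35
position: [614.9, 78.0, 8.4]
ee_rot: [-0.065, 0.998, -0.001, -0.001]
contact_force: [2.5, -15.4, -1.0]
gripper_width: 21.3
```

Call:
{"fn": "carry_out", "kwargs": {"increments": [[[0.001,-0.01,0,0,0,0,1],[0.001,-0.007,0,0,0,0,1],[0,0,0,0,0,0,1]]]}}

```text
clock: 20.65
position: [617.3, 61.6, 8.3]
ee_rot: [-0.065, 0.998, 0.0, -0.0]
contact_force: [0.8, 0.7, -2.3]
gripper_width: 21.1
```

```bash
python3 - <<'E'
from h import *
s=snap('scene','s20.png')
r=arm.read_state();print(r['position'],r['clock'],r['gripper_width'],r['contact_force'])
G=lambda f,y0,y1,x0,x1:cv2.cvtColor(load(f)['color'],cv2.COLOR_RGB2GRAY).astype(np.float32)[y0:y1,x0:x1]
for b in('s18.png','s19.png','s20.png'):
  print(b,cv2.phaseCorrelate(G('scene0.png',165,245,380,480),G(b,165,245,380,480)))
print('wedge',cv2.phaseCorrelate(G('s19.png',258,280,316,345),G('s20.png',258,280,316,345)))
E
```

```text
[617.35420845  61.98376872   8.28325951] 20.7 21.0179331978705 [-0.24142826  0.8023653  -2.57891985]
s18.png ((0.022825619628328297, 0.04655550500250172), 0.9618492924571037)
s19.png ((0.025649812061566024, 0.032141928782188245), 0.9750857177227735)
s20.png ((0.031199965154549147, 0.0347361638124184), 0.9728194204270839)
wedge ((-0.20450173286775808, -0.07438625734218363), 1.0379536799258655)
```

Call:
{"fn": "carry_out", "kwargs": {"increments": [[[-0.0006,0.005,0,0,0,0,1],[-0.0006,0.005,0,0,0,0,1],[-0.0006,0.005,0,0,0,0,1]]]}}

```text
clock: 21.0
position: [615.3, 77.8, 8.3]
ee_rot: [-0.066, 0.998, -0.0, -0.0]
contact_force: [0.7, -11.3, -1.3]
gripper_width: 20.9
```

Call:
{"fn": "carry_out", "kwargs": {"increments": [[[-0.0003,0.0025,0,0,0,0,1]]]}}

```text
clock: 21.1
position: [614.8, 78.1, 8.4]
ee_rot: [-0.065, 0.998, -0.002, -0.001]
contact_force: [3.1, -15.6, -2.2]
gripper_width: 20.8
```

Call:
{"fn": "carry_out", "kwargs": {"increments": [[[0.001,-0.01,0,0,0,0,1],[0.001,-0.008,0,0,0,0,1],[0,-0.02,0,0,0,0,1],[0,-0.03,0,0,0,0,1],[0,0,0,0,0,0,1]]]}}

```text
clock: 21.6
position: [616.6, 9.1, 8.1]
ee_rot: [-0.064, 0.998, 0.0, -0.001]
contact_force: [0.2, -0.4, -1.9]
gripper_width: 20.9
```

```bash
python3 - <<'E'
from h import *
s=snap('scene','s21.png')
r=arm.read_state();print(r['position'],r['clock'],r['gripper_width'],r['contact_force'])
G=lambda f,y0,y1,x0,x1:cv2.cvtColor(load(f)['color'],cv2.COLOR_RGB2GRAY).astype(np.float32)[y0:y1,x0:x1]
for b in('s20.png','s21.png'):
  print(b,cv2.phaseCorrelate(G('scene0.png',165,245,380,480),G(b,165,245,380,480)))
a=cv2.imread('pics/s21.png')[180:320,200:380];cv2.imwrite('pics/c25.png',cv2.resize(a,None,fx=4,fy=4,interpolation=cv2.INTER_CUBIC))
E
```

```text
[616.95357574  10.25506578   8.19282778] 21.65 20.95578900417104 [-3.48457087e-04  3.05286753e-02 -2.90656273e+00]
s20.png ((0.031199965154549147, 0.0347361638124184), 0.9728194204270839)
s21.png ((-0.0017960339447498086, 0.006936269003020357), 0.997720233976841)
```

View pics/c25.png

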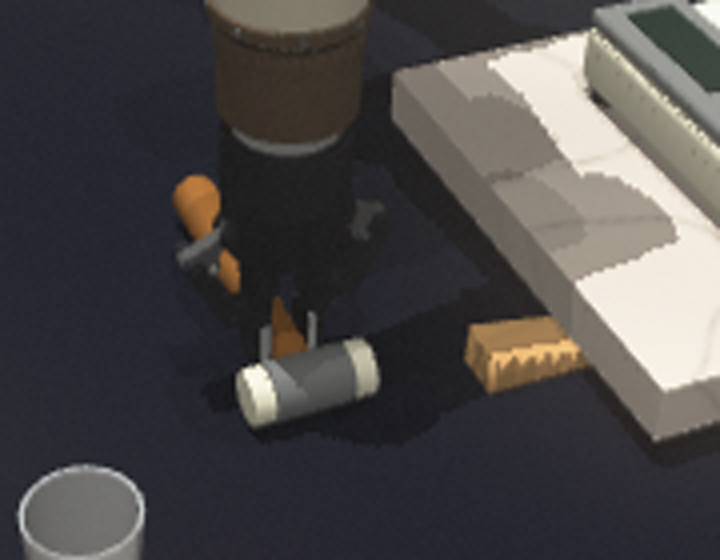

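Call:
{"fn": "carry_out", "kwargs": {"increments": [[[-0.01,-0.03,0,0,0,0,1],[-0.01,-0.02,0,0,0,0,1],[0,0,-0.003,0,0,0,1],[0,0,-0.001,0,0,0,1],[0,0,0,0,0,0,1]]]}}

```text
clock: 22.15
position: [597.5, -37.9, 4.6]
ee_rot: [-0.066, 0.998, -0.0, 0.0]
contact_force: [-0.1, -0.8, -0.4]
gripper_width: 21.0
```

Call:
{"fn": "carry_out", "kwargs": {"increments": [[[0,0,0,0,0,0,-1],[0,0,0,0,0,0,-1],[0,0,0,0,0,0,-1],[0,0,0,0,0,0,-1],[0,0,0,0,0,0,-1]]]}}

```text
clock: 22.65
position: [597.4, -38.0, 4.4]
ee_rot: [-0.066, 0.998, 0.0, 0.0]
contact_force: [-0.6, 0.3, -0.1]
gripper_width: 85.1
```

Call:
{"fn": "carry_out", "kwargs": {"increments": [[[0,0,0.02,0,0,0,-1],[0,0,0.045,0,0,0,-1],[0,0,0.045,0,0,0,-1],[0,0,0.045,0,0,0,-1],[0,0,0,0,0,0,-1]]]}}

```text
clock: 23.15
position: [601.6, -38.0, 167.2]
ee_rot: [-0.066, 0.998, -0.0, 0.008]
contact_force: [0.1, 0.0, -0.3]
gripper_width: 85.5
```

Call:
{"fn": "carry_out", "kwargs": {"increments": [[[-0.04,-0.03,0.02,0,0,0,-1],[-0.04,-0.03,0.02,0,0,0,-1],[-0.04,-0.03,0.02,0,0,0,-1],[-0.04,-0.03,0.02,0,0,0,-1],[0,0,0,0,0,0,-1]]]}}

```text
clock: 23.65
position: [445.8, -151.7, 236.2]
ee_rot: [-0.064, 0.998, -0.0, 0.002]
contact_force: [0.7, 0.6, 0.0]
gripper_width: 85.3
```

```bash
python3 - <<'E'
from h import *
np.set_printoptions(precision=3,suppress=True)
s=snap('scene','s22.png');snap('top','t22.png')
r=arm.read_state();print(r['position'],r['clock'],r['contact_force'])
G=lambda f,y0,y1,x0,x1:cv2.cvtColor(load(f)['color'],cv2.COLOR_RGB2GRAY).astype(np.float32)[y0:y1,x0:x1]
print(cv2.phaseCorrelate(G('scene0.png',165,245,380,480),G('s22.png',165,245,380,480)))
a=cv2.imread('pics/s22.png')[180:320,200:380];cv2.imwrite('pics/c26.png',cv2.resize(a,None,fx=4,fy=4,interpolation=cv2.INTER_CUBIC))
a=cv2.imread('pics/t22.png')[110:250,200:360];cv2.imwrite('pics/c27.png',cv2.resize(a,None,fx=4,fy=4,interpolation=cv2.INTER_CUBIC))
E
```

```text
[ 448.206 -150.117  234.134] 23.75 [-1.101  0.4   -0.964]
((-0.00891229179814701, 0.014786646753854882), 0.9974559471011162)
```

View pics/c26.png

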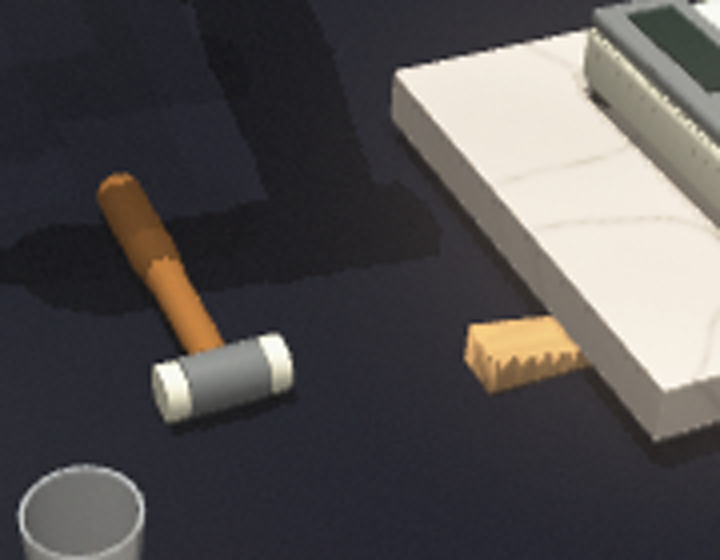

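View pics/c27.png

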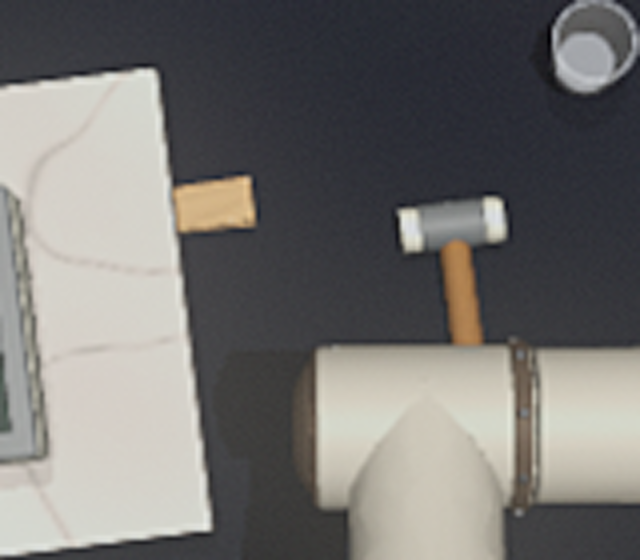

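```bash
python3 - <<'E'
from h import *
np.set_printoptions(precision=1,suppress=True)
t=load('t22.png')
T=lambda x,y,z:pt(t,200+(x-1.5)/4,110+(y-1.5)/4,z)
o=np.array([646.3,180.5,0]);xs=np.array([.991,.1345,0]);ys=np.array([-.1345,.991,0])
a,b=T(251,177,28),T(256,227,28);e1,e2=T(175,187,18),T(180,232,17)
for p in(a,b,(a+b)/2,e1,e2): print(p,(p-o)@xs,(p-o)@ys)
print('angle',np.degrees(np.arctan2(*((a-b)@np.c_[xs,ys])[::-1])),'tip depth',((a+b)/2-o)@ys+130)
E
```

```text
[669.7 121.5  28. ] 15.298587106756395 -61.58500532075581
[631.1 117.2  28. ] -23.534064157318447 -60.64140809174103
[650.4 119.4  28. ] -4.117738525281029 -61.11320670624843
[663.3 180.4  18. ] 16.872315854572935 -2.3857679831462297
[628.6 176.1  17. ] -18.162372884513847 -1.9484367129153757
angle -1.3919601202393366 tip depth 68.88679329375157
```

Tip about 69 mm under, about 4 mm off its place along the edge, square within 2°, slab unmoved, mallet flat on the bench. Handing in.

```bash
python3 -c "
from bench import job_done
print(job_done())"
```

```text
the job is handed in; nothing more can be done
None
```

I handed the job in at about 24 s on the clock; no verdict came back, so the notes below rest on my own checks.

**What I did:**
- I took the wedge from the caddy, laid it flat face down on the bench and took it again near the butt. I set it loosely with about 33 mm under the slab edge, then let go and backed off.
- I drove it in with light mallet taps at 0.03–0.05 m/s, drawing the mallet back between taps. I laid the mallet on the open bench about 100 mm away from the wedge.

**Last checks:**
- **Tightness:** the wedge met firm resistance, and two further taps pushed to about 15.5 N left it in the same place. The stopping point stayed within about 0.2 mm. The slab's press on the wedge cannot be measured directly, so I infer that it is over 6 N from that resistance. Part of the 15.5 N ceiling may be the mallet twisting slightly in the grip.
- **Position:** the thin end is about 69 mm under, about 4 mm off its place along the edge, and within 2° of square.
- **Balance and slab:** these shifted less than 0.02 pixel in the scene picture, which is far under 1 mm.
- **Mallet and bystanders:** the mallet looks flat and at rest, clear of the wedge, slab and caddy. I never went near the cup or the rack; the cup stands unmoved in the last pictures, and I did not measure the rack again.

No check failed. One picture reading of the mallet head's position disagreed with the arm's own by about 10 mm, because I misjudged the centre of its face. I went by the arm's reading.

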